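# Load used forceps into the UV disinfecting box and set its cycle rod

## Task

Disinfect the used forceps in the bench-top UV box: push its selector rod fully in (off) first, then drop every forceps lying on the worktop into the chamber so that they lie flat inside. Then swing the lid shut, press it down until its catch clicks and it is fully home, and pull the selector rod out to its middle click position and let go. Leave everything else on the worktop where it is.

Things in the scene. Friction and masses are not known exactly. Their poses are not given: they have to be found in the camera images.
- chamber (a point): Centre of the chamber floor of the UV box, a white box fixed to the worktop, 174 (x) by 128 (y) outside, its rim 78 above the worktop. Floor 22 above the worktop; inside 150 (x) by 104 (y), 56 deep, walls 12, open on top. z up, +y to the hinge side (about the robot's left), -y to the selector rod. Forceps fit in lengthwise along x only.
- uv_lid (a joint): Lid angle (rad): 0 shut fully home, 1.62 to 1.8 (standing open) at the start, at most 1.9. A stiff hinge keeps it where it is left (about 1.5 N at the tab moves it). From about 0.1 rad down a spring catch holds it up; pressing on the tab with about 7 N takes it past the click at 0.04 rad and home, where the catch keeps it.
- lid_hinge (a point): Middle of the lid's hinge line, which runs along the box's x axis 68 from the chamber centre towards +y, 80 above the worktop. Turns with the lid: -y points from the hinge to the tab, z out of the lid's outer (upper when shut) face; shut, the axes are those of chamber. The lid is 174 wide, 12 thick, reaches 136 from the hinge line (the tab 154).
- lid_tab (a point): Centre of the outer (upper when shut) face of the grey tab at the lid's free edge, 60 wide, 20 long, 9 thick, with a catch pin 13 long on its inner face; 144 from the hinge line. Lid open: the tab is its top edge, about 225 above the worktop. Shut: 91 above the worktop, over the pod. Axes as lid_hinge.
- selector_rod (a joint): How far the push-pull selector rod is out (m): 0 fully in (off), 0.020 middle click, 0.040 fully out. Spring clicks between, at 0.010 and 0.030, take about 8 N to pass, then it snaps on to the next position. At the start it stands at the middle or fully out.
- rod_knob (a point): Centre of the rod's black round knob, 26 diameter, 20 long, axis along the rod, 50 above the worktop. It is 154 from the chamber centre towards the box's -y when in, 174 at the middle click, 194 fully out. 8 mm rod runs from it into a grey pod, 60 wide, 70 high, that ends 114 from the chamber centre. Can be pinched from above across the box's x. Axes as chamber.
- forceps_1_mid (a point): Steel dressing forceps (tweezers) lying flat, 128 long, 15 wide, 8 thick, about 28 g; this point is its centre, 4 above what it lies on. y along the length, x across, z up. Take it across the 15 mm width at the middle. Two to four forceps are there from start to start; absent ones give no pose.
- forceps_2_mid (a point): Steel dressing forceps (tweezers) lying flat, 128 long, 15 wide, 8 thick, about 28 g; this point is its centre, 4 above what it lies on. y along the length, x across, z up. Take it across the 15 mm width at the middle. Two to four forceps are there from start to start; absent ones give no pose.
- forceps_3_mid (a point): Steel dressing forceps (tweezers) lying flat, 128 long, 15 wide, 8 thick, about 28 g; this point is its centre, 4 above what it lies on. y along the length, x across, z up. Take it across the 15 mm width at the middle. Two to four forceps are there from start to start; absent ones give no pose.
- forceps_4_mid (a point): Steel dressing forceps (tweezers) lying flat, 128 long, 15 wide, 8 thick, about 28 g; this point is its centre, 4 above what it lies on. y along the length, x across, z up. Take it across the 15 mm width at the middle. Two to four forceps are there from start to start; absent ones give no pose.
- pencil: Wooden pencil, 162 long, 9 thick, lying near the front edge; not part of the job. Origin at its middle, underneath.
- marker_black: Black marker pen, 128 long, 15 thick; not part of the job. Origin at its middle, underneath.
- note_pad: Block of sticky notes, 68 square, 21 high; not part of the job. Origin at its centre, underneath.
- stapler: Black stapler, 137 long, 44 high, on the left; not part of the job. Origin underneath.
- bench_timer: Bench timer, 64 wide, 61 high, left of the box, where a tall fixed microscope (not listed) stands behind it, at x above 0.55 and y above 0.15 in the world; not part of the job. Origin underneath.

How it is judged:
By the outcome, as a careful person would: the job done as asked, in the order asked, and still so for the second after the job is handed in, with the robot touching nothing.
Of forceps_1, forceps_2, forceps_3, forceps_4 only 2 to 4 are there at a start; the rules pass over those that are not, and their reading is None.
At some moment in a run one of forceps_1, forceps_2, forceps_3, forceps_4 may be knocked a few centimetres aside while the robot is not near it.
Once in a run the grip may slacken for a moment while it holds something.
It also fails if it takes over 210 s, if anything falls off the work surface, if the arm or the gripper's body presses on something with over 40 N, if the wrist force passes 120 N, or if a joint passes its speed limit or range.

## Robot

A 6-joint arm with a two-finger parallel gripper is mounted at the origin on a cart in front of the work surface, level with it; the furniture and walls round the work are solid. World frame = base frame: x ahead of the robot, y to its left, z up, the work surface at z = 0. Lengths are in m, angles in rad, forces in N, time in s.
With the tool pointing down it reaches from about 0.325 to 0.775 m from the base axis. Payload 5.5 kg.
Tool frame: the origin (TCP) lies midway between the tips of the shut fingers; the grasp point (between the pads) lies 19 mm behind it (bot.grip_point_offset is the y of the grasp point in the tool frame, in m); y points along the fingers, x is the direction in which the jaws open and shut, and the axes are right-handed (so a half turn about y gives the same grasp; the last joint's range is limited). The gripper opens to 85 mm and grips with 20 to 120 N. Pads are 22 mm wide; open, the fingers measure 114 mm over their backs; the gripper's body (76 mm by 85 mm) begins 54 mm behind the grasp point. The pads swing forward as they close: fully open they stand 13 mm farther back than shut.
Start: joints at [1.083, 0.091, 1.231, -0, 1.82, -0.057], TCP at [0.251, 0.545, 0.231] pointing down, gripper open.
Joint ranges: [-2.87, 2.87], [-0.86, 2.18], [0.17, 2.46], [-1.51, 4.65], [0.06, 2.69], [-2.65, 2.65]. Speed limits (rad/s): [2.57, 2.57, 3.01, 3.14, 3.14, 3.14].

## Interface

Orientations are given as a unit quaternion [w, x, y, z].
In Python, from plant import bot gives the robot as it stands.
- The arm moves only by the tool jog_arm, never from a script. Its argument "steps" is one flat list of numbers, 5 for each row, row after row: the opening, from -1 (shut) to 1 (fully open), so that 0 is half open, then the shift along the tool's x, y, z in mm, then the turn about the tool's y in rad. In form: [gripper, x, y, z, spin, gripper, x, y, z, spin, ...]. A call has 1 to 20 rows; each row shifts and turns the pose as measured when the row begins, along the tool's axes as they then stand; what a row does not reach is not made up. A row lasts 1/10 s, in which the tool goes at most 50 mm and 8.59 degrees, less where a joint would pass 70% of its speed; a pose out of reach is approached as far as the arm can. A call is refused whole if a number of a shift passes 50 or a number of a turn 0.15, either way. A call with a gripper value outside its range is refused whole. The fingers move at their own pace and stop on an object; the grip force is fixed at half the most. Time passes only in rows, so rows that do not move let the fingers close. It gives the time, the measured TCP pose, the force and the opening at its end, in the units of the state.
- bot.sense(): the state, without advancing time (a new reading comes with each control period).
- bot.capture(name): name is "side" or "top"; returns a dict with "image" (480x640x3 uint8, red, green, blue), "depth" (480x640 float32, m along the optical axis (not along the pixel's ray), 0 where there is no reading), "camera_matrix" (3x3 intrinsics, pixels), "world_from_camera" (4x4, takes a point from camera to world coordinates). Camera axes: x right, y up, looking along -z (the intrinsics and any distortion apply to the point x, -y, -z); pixel columns grow to the right and rows downward; lengths in m; the calibration is good to about 2 mm. A picture is of the moment at which its call begins.
- bot.hand_in(): hands the job in, once; it reports no verdict.
The state is a dict: "time_s": time; "qpos": joint angles; "joint_velocities": joint speeds; "effort": joint torques, N m; "position": TCP position; "tool_rot": TCP orientation; "contact_force": force on the tool from outside, world axes, zero at the start; "moment": the same for the moment, N m; "width": finger opening in m.
Only numpy, scipy, OpenCV 4.12 (cv2) and the standard library are available. Lean on these libraries where they do the work, as an engineer would, in place of code of your own. Each camera call takes 0.05 s, during which the arm holds its last target.

## Working session

There is one attempt and no reset: what is moved stays moved. The work goes in short steps, Python scripts to look and compute and a tool call to move; the robot and the scene stay as the last step left them, time stands still between calls to the robot, and variables do not carry over. Pictures are saved under pics/ and viewed, and the job is handed in when it is done.

Besides the shell and the picture viewer there is one more tool, called by a JSON object that holds its "name" and its "arguments", one argument or row to a line. jog_arm: Moves the arm, as the interface text tells. Its arguments: {"type":"object","properties":{"steps":{"type":"array","items":{"type":"number"}}},"required":["steps"]}

```bash
mkdir -p pics; ls; cat > h.py <<'E'
import numpy as np, cv2
from plant import bot
def cap(n,f=None):
    c=bot.capture(n)
    if f: cv2.imwrite('pics/'+f+'.png',c['image'][:,:,::-1])
    return c
def pts(c):
    d=c['depth'];K=c['camera_matrix'];T=c['world_from_camera']
    v,u=np.mgrid[0:480,0:640]
    X=(u-K[0,2])/K[0,0]*d;Y=(v-K[1,2])/K[1,1]*d
    P=np.stack([X,-Y,-d,np.ones_like(d)],-1)@T.T
    P=P[...,:3];P[d==0]=np.nan
    return P
E
python3 - <<'E'
from h import *
s=bot.sense();print(s)
for n in('side','top'):
    c=cap(n,n+'0');print(n,c['camera_matrix'],c['world_from_camera'].round(3))
E
```

```text
pics
{'time_s': 0.0, 'qpos': array([ 1.08332458e+00,  9.18729749e-02,  1.23194807e+00, -3.03137247e-05,
        1.81980442e+00, -5.67469046e-02]), 'joint_velocities': array([-0.0014128 , -0.00062078,  0.00041168, -0.00120223,  0.00160338,
        0.00049644]), 'effort': array([-2.06030410e-03, -4.58718145e+01, -4.18029356e+01, -1.87469573e-04,
        1.15364420e-02,  2.15100181e-05]), 'position': array([0.25041215, 0.54491371, 0.23010732]), 'tool_rot': array([-0.59493939,  0.59566333,  0.38097536, -0.38221733]), 'contact_force': array([-0.06047898,  0.16588907, -0.33302086]), 'moment': array([ 0.00541087,  0.00020303, -0.00850682]), 'width': 0.08551353680105657}
side [[490.23465706   0.         318.50340478]
 [  0.         490.23465706 245.13416214]
 [  0.           0.           1.        ]] [[ 0.898  0.205 -0.389 -0.008]
 [-0.439  0.456 -0.774 -1.007]
 [ 0.018  0.866  0.499  0.673]
 [ 0.     0.     0.     1.   ]]
top [[435.45977275   0.         327.54949656]
 [  0.         435.45977275 245.94941748]
 [  0.           0.           1.        ]] [[ 0.025  0.998 -0.063  0.378]
 [-1.     0.026  0.006 -0.08 ]
 [ 0.007  0.063  0.998  1.224]
 [ 0.     0.     0.     1.   ]]
```

View pics/side0.png

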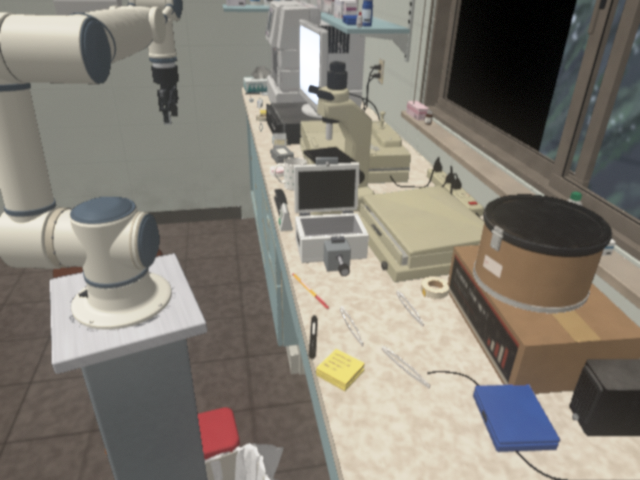

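View pics/top0.png

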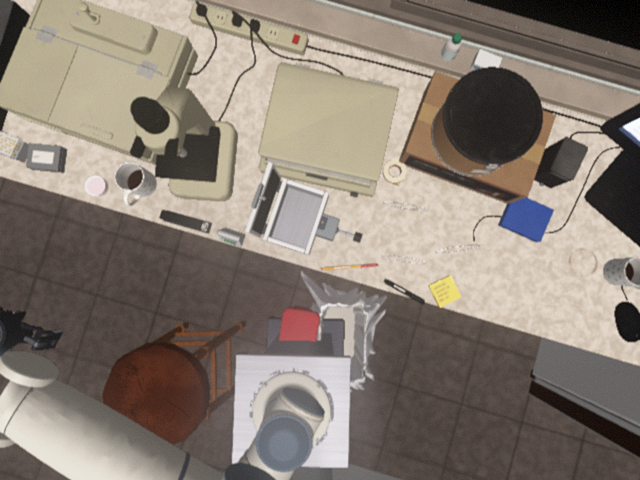

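Three forceps are visible: around (407,206), (455,247) and (405,260) in the top view. The box is at (297,215) and the knob at (357,237). I'll measure these next.

```bash
python3 - <<'E'
from h import *
c=cap('top');im=c['image'][:,:,::-1]
cv2.imwrite('pics/t1.png',cv2.resize(im[150:310,230:500],None,fx=2.96,fy=2.96,interpolation=cv2.INTER_CUBIC))
P=pts(c);np.set_printoptions(precision=3,suppress=True)
for u,v in [(357,237),(345,233),(330,227),(297,215),(407,206),(455,247),(405,260),(265,200),(350,267),(443,291),(385,282),(230,237)]: print(u,v,P[v,u])
# box points
z=P[...,2]; 
c=cap('side');im=c['image'][:,:,::-1]
cv2.imwrite('pics/s1.png',cv2.resize(im[140:400,250:460],None,fx=2.3,fy=2.3,interpolation=cv2.INTER_CUBIC))
E
```

```text
357 237 [ 0.478 -0.164  0.061]
345 233 [ 0.489 -0.132  0.052]
330 227 [ 0.502 -0.091  0.07 ]
297 215 [0.538 0.001 0.022]
407 206 [ 0.575 -0.309 -0.001]
455 247 [ 0.462 -0.446 -0.001]
405 260 [ 0.422 -0.306 -0.005]
265 200 [0.553 0.069 0.173]
350 267 [ 0.398 -0.151  0.006]
443 291 [ 0.338 -0.407  0.022]
385 282 [ 0.359 -0.249  0.01 ]
230 237 [0.469 0.176 0.057]
```

View pics/t1.png

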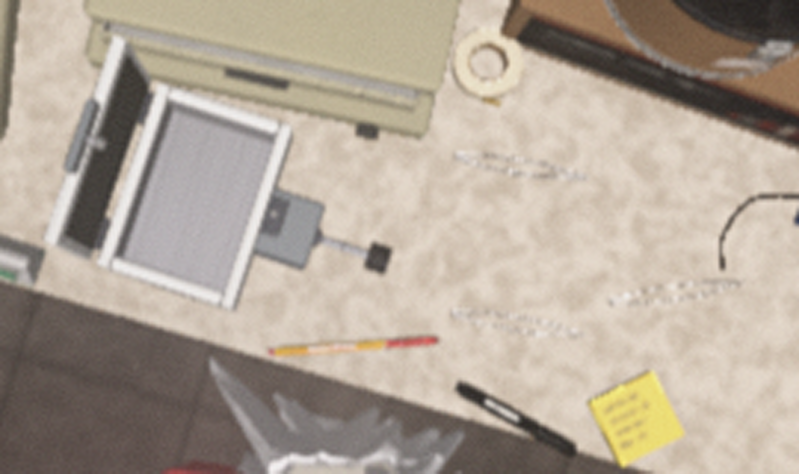

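View pics/s1.png

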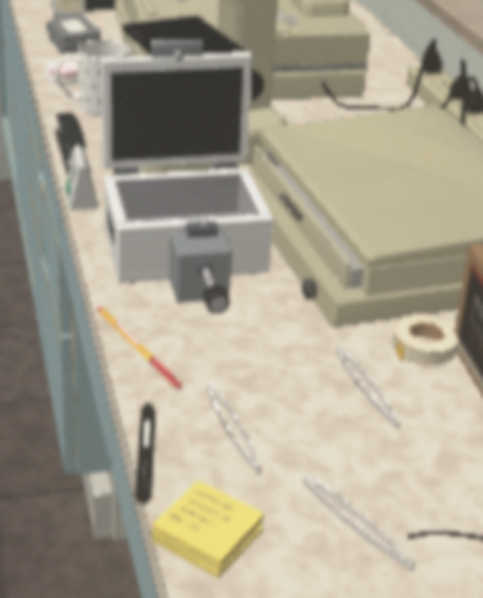

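```bash
cat >> h.py <<'E'
np.set_printoptions(precision=4,suppress=True)
def ray(c,u,v,z):
    K=c['camera_matrix'];T=c['world_from_camera']
    d=T[:3,:3]@np.array([(u-K[0,2])/K[0,0],-(v-K[1,2])/K[1,1],-1]);o=T[:3,3]
    return o+d*(z-o[2])/d[2]
def proj(c,p):
    K=c['camera_matrix'];T=c['world_from_camera']
    q=T[:3,:3].T@(np.asarray(p)-T[:3,3]);q=q/-q[2]
    return np.array([K[0,0]*q[0]+K[0,2],-K[1,1]*q[1]+K[1,2]])
E
python3 - <<'E'
from h import *
t=cap('top');s=cap('side')
T={'A':((455,155),(585,178)),'B':((610,300),(740,282)),'C':((450,312),(580,333))}
S={'A':((340,352),(398,427)),'B':((305,480),(412,567)),'C':((208,385),(260,470))}
for k in T:
    for nm,c,e,sc,o in (('t',t,T[k],2.96,(230,150)),('s',s,S[k],2.3,(250,140))):
        a,b=[ray(c,x/sc+o[0],y/sc+o[1],.004)[:2] for x,y in e]
        print(k,nm,a,b,(a+b)/2,np.linalg.norm(a-b),np.degrees(np.arctan2(*(b-a)[::-1])))
P=pts(t)
for z,w,lo,hi in ((.078,.006,(.4,-.1),(.68,.12)),(.022,.006,(.44,-.08),(.64,.08)),):
    m=(abs(P[...,2]-z)<w)&(P[...,0]>lo[0])&(P[...,0]<hi[0])&(P[...,1]>lo[1])&(P[...,1]<hi[1])
    q=P[m][:,:2];print(z,len(q),cv2.minAreaRect((q*1000).astype(np.float32)))
# lid pts
m=(P[...,2]>.1)&(P[...,2]<.26)&(P[...,0]>.4)&(P[...,0]<.68)&(P[...,1]>0.0)&(P[...,1]<.14)
q=P[m];print(len(q),q.min(0),q.max(0))
P=pts(s)
m=(P[...,2]>.095)&(P[...,2]<.22)&(P[...,0]>.46)&(P[...,0]<.62)&(P[...,1]>0.0)&(P[...,1]<.14)
q=P[m];c0=q.mean(0);u,sv,vt=np.linalg.svd(q-c0,full_matrices=False);print(c0,vt[2],sv)
E
```

```text
A t [ 0.5829 -0.2421] [ 0.5641 -0.3667] [ 0.5735 -0.3044] 0.12599441248926072 -98.61224174078406
A s [ 0.5839 -0.2475] [ 0.5655 -0.3705] [ 0.5747 -0.309 ] 0.12433962575982352 -98.51404606291126
B t [ 0.448  -0.3917] [ 0.4683 -0.5153] [ 0.4582 -0.4535] 0.1252738234530628 -80.67623207197212
B s [ 0.4475 -0.3954] [ 0.4701 -0.5178] [ 0.4588 -0.4566] 0.12446887186485187 -79.54236571277507
C t [ 0.4328 -0.2399] [ 0.416  -0.3635] [ 0.4244 -0.3017] 0.12472693716789607 -97.72635430346288
C s [ 0.4349 -0.24  ] [ 0.4183 -0.3677] [ 0.4266 -0.3038] 0.12878756626198298 -97.39502637649048
0.078 1310 ((555.256103515625, -3.5750198364257812), (248.921630859375, 190.7663116455078), 0.19443367421627045)
0.022 1907 ((544.9583129882812, -22.9827880859375), (141.0152587890625, 183.47427368164062), 73.27116394042969)
1213 [0.4692 0.0439 0.1001] [0.6371 0.1079 0.2388]
[0.5426 0.0712 0.1579] [ 0.2945  0.9529 -0.0732] [2.3355 1.82   0.1365]
```

```bash
python3 - <<'E'
from h import *
t=cap('top');s=cap('side')
for deg in (-17.1,):
  a=np.radians(deg);ex=np.array([np.cos(a),np.sin(a)]);ey=np.array([-np.sin(a),np.cos(a)])
  o=np.array([.538,.001])
  for nm,c in(('t',t),('s',s)):
    P=pts(c);X=(P[...,:2]-o)@ex;Y=(P[...,:2]-o)@ey;Z=P[...,2]
    rim=(abs(Z-.078)<.005)&(abs(X)<.13)&(abs(Y)<.1)
    def h(v,m,r): 
        n,e=np.histogram(v[m],bins=np.arange(*r,.004)); print(nm,dict(zip((e[:-1]*1e3).round().astype(int).tolist(),n.tolist())))
    h(X,rim&(abs(Y)<.04),(-.12,.12)); h(Y,rim&(abs(X)<.05),(-.1,.1))
    # yaw of front/back
    k=(Z>.045)&(Z<.07)&(abs(X)<.06)&(Y<-.115)&(Y>-.24)
    q=np.stack([X[k],Y[k],Z[k]],-1); print('knob/rod n',len(q)); 
    kk=q[q[:,1]<-.125]; 
    if len(kk): print(kk.min(0),kk.max(0),kk[kk[:,2]>.057].mean(0) if (kk[:,2]>.057).any() else '')
    pod=(abs(Z-.07)<.006)&(abs(X)<.06)&(Y<-.07)&(Y>-.125); print('pod',X[pod].min(),X[pod].max(),Y[pod].min(),Y[pod].max())
E
```

```text
t {-120: 0, -116: 0, -112: 0, -108: 0, -104: 0, -100: 0, -96: 10, -92: 43, -88: 47, -84: 39, -80: 0, -76: 0, -72: 0, -68: 0, -64: 0, -60: 0, -56: 0, -52: 0, -48: 0, -44: 0, -40: 0, -36: 0, -32: 0, -28: 0, -24: 0, -20: 0, -16: 0, -12: 0, -8: 0, -4: 0, 0: 0, 4: 0, 8: 0, 12: 0, 16: 0, 20: 0, 24: 0, 28: 0, 32: 0, 36: 0, 40: 0, 44: 0, 48: 0, 52: 0, 56: 0, 60: 0, 64: 13, 68: 38, 72: 45, 76: 41, 80: 4, 84: 0, 88: 0, 92: 0, 96: 0, 100: 0, 104: 0, 108: 1, 112: 8}
t {-100: 0, -96: 2, -92: 3, -88: 3, -84: 15, -80: 19, -76: 21, -72: 18, -68: 35, -64: 57, -60: 55, -56: 34, -52: 0, -48: 0, -44: 0, -40: 0, -36: 0, -32: 0, -28: 0, -24: 0, -20: 0, -16: 0, -12: 0, -8: 0, -4: 0, 0: 0, 4: 0, 8: 0, 12: 0, 16: 0, 20: 0, 24: 0, 28: 0, 32: 0, 36: 0, 40: 0, 44: 0, 48: 47, 52: 55, 56: 57, 60: 23, 64: 3, 68: 0, 72: 0, 76: 0, 80: 0, 84: 0, 88: 0, 92: 0}
knob/rod n 137
[-0.0184 -0.1865  0.047 ] [ 0.007  -0.1267  0.0643] [-0.0064 -0.1762  0.0608]
pod -0.03585595334222273 0.023910980396066518 -0.1157601765974702 -0.0700392254021981
s {-120: 0, -116: 0, -112: 0, -108: 0, -104: 0, -100: 0, -96: 12, -92: 21, -88: 21,
[... 235 characters left out ...]
40: 0, 44: 0, 48: 0, 52: 0, 56: 0, 60: 0, 64: 12, 68: 23, 72: 22, 76: 16, 80: 0, 84: 0, 88: 0, 92: 0, 96: 0, 100: 0, 104: 0, 108: 0, 112: 6}
s {-100: 0, -96: 0, -92: 2, -88: 30, -84: 17, -80: 10, -76: 11, -72: 25, -68: 43, -64: 28, -60: 16, -56: 8, -52: 2, -48: 0, -44: 0, -40: 0, -36: 0, -32: 0, -28: 0, -24: 0, -20: 0, -16: 0, -12: 0, -8: 0, -4: 0, 0: 0, 4: 0, 8: 0, 12: 0, 16: 0, 20: 0, 24: 0, 28: 0, 32: 0, 36: 0, 40: 3, 44: 25, 48: 38, 52: 29, 56: 14, 60: 2, 64: 7, 68: 2, 72: 0, 76: 0, 80: 0, 84: 0, 88: 0, 92: 0}
knob/rod n 307
[-0.0186 -0.1913  0.045 ] [ 0.0061 -0.1265  0.0647] [-0.0068 -0.1809  0.0604]
pod -0.05790109409867065 0.046809438826196814 -0.12190777322907566 -0.07001014992603012
```

```bash
cat >> h.py <<'E'
from scipy.spatial.transform import Rotation as R
a=np.radians(-17.1);ex=np.array([np.cos(a),np.sin(a)]);ey=np.array([-np.sin(a),np.cos(a)])
C=np.array([.5309,.0])
def box(x,y,z): 
    p=C+ex*x+ey*y; return np.array([p[0],p[1],z])
def nav(tgt,yaw=None,spinfirst=False):
    s=bot.sense();q=s['tool_rot'];M=R.from_quat([q[1],q[2],q[3],q[0]]).as_matrix()
    y0=np.degrees(np.arctan2(M[1,0],M[0,0]))
    print('t %.1f pos'%s['time_s'],s['position'],'xyaw %.1f'%y0,'q',s['qpos'].round(2),'F',s['contact_force'].round(1),'w %.4f'%s['width'],'down',M[:,1].round(3))
    if yaw is not None:
        for cand in (yaw,yaw+180):
            d=(cand-y0+180)%360-180
            print('  spin world %.1f deg -> tool spin %.3f rad (sign by y axis), q6 approx %.2f/%.2f'%(d,np.radians(d)*np.sign(M[2,1]),s['qpos'][5]+np.radians(d),s['qpos'][5]-np.radians(d)))
    if tgt is not None:
        d=(np.asarray(tgt)-s['position'])*1000
        print('  shift world',d.round(1),'tool now',(M.T@d).round(1))
        if yaw is not None:
            for cand in (yaw,yaw+180):
                dd=np.radians(cand-y0);Mz=R.from_euler('z',dd).as_matrix()@M
                print('  after spin to %.0f tool'%cand,(Mz.T@d).round(1))
E
python3 - <<'E'
from h import *
print(box(0,-.174,.05)); nav(box(0,-.174,.25),-17.1)
E
```

```text
[ 0.4797 -0.1663  0.05  ]
t 0.4 pos [0.2506 0.5451 0.2311] xyaw 65.3 q [ 1.08  0.09  1.23 -0.    1.82 -0.06] F [-0.4  1.4 -0.6] w 0.0855 down [-0. -0. -1.]
  spin world -82.4 deg -> tool spin 1.438 rad (sign by y axis), q6 approx -1.50/1.38
  spin world 97.6 deg -> tool spin -1.703 rad (sign by y axis), q6 approx 1.65/-1.76
  shift world [ 229.2 -711.5   18.9] tool now [-550.7  -18.7 -505.4]
  after spin to -17 tool [ 428.2  -19.1 -612.6]
  after spin to 163 tool [-428.3  -18.8  612.6]
```

{"name": "jog_arm", "arguments": {
  "steps": [1,0,-45,0,0,1,0,-45,0,0,0,-25,0,-23,0,0,-35,0,-32,0,0,-35,0,-32,0,0,-35,0,-32,0,0,-35,0,-32,0,0,-35,0,-32,0,0,-35,0,-32,0,0,-35,0,-32,0,0,-35,0,-32,0,0,-35,0,-32,0,0,-35,0,-32,0,0,-35,0,-32,0]
}}

```text
time_s: 1.8
position: [0.424, 0.0017, 0.3238]
tool_rot: [-0.59, 0.596, 0.385, -0.386]
contact_force: [1.2, 1.0, 0.4]
width: 0.0426
```

```bash
python3 - <<'E'
from h import *
nav(box(0,-.174,.15),-17.1)
E
```

```text
t 1.8 pos [0.424  0.0017 0.3238] xyaw 66.0 q [-0.07 -0.34  1.46 -0.01  2.02 -1.23] F [1.2 1.  0.4] w 0.0426 down [ 0.003 -0.008 -1.   ]
  spin world -83.1 deg -> tool spin 1.450 rad (sign by y axis), q6 approx -2.68/0.22
  spin world 96.9 deg -> tool spin -1.691 rad (sign by y axis), q6 approx 0.47/-2.92
  shift world [  55.8 -168.  -173.8] tool now [-129.8  175.3 -118.2]
  after spin to -17 tool [ 103.7  174.1 -143.1]
  after spin to 163 tool [-101.7  173.5  145.2]
```

{"name": "jog_arm", "arguments": {
  "steps": [0,-30,0,-28,0,0,-30,0,-28,0,0,-30,0,-28,0,0,-30,0,-28,0,0,-5,0,-5,0.1,0,0,20,0,0.145,0,0,20,0,0.145,0,0,20,0,0.145,0,0,20,0,0.145,0,0,20,0,0.145,0,0,20,0,0.145,0,0,0,0,0.145,0,0,0,0,0.145,0,0,0,0,0.145,0,0,0,0,0.05,0,0,0,0,0]
}}

```text
time_s: 3.4
position: [0.4807, -0.1768, 0.1993]
tool_rot: [-0.693, 0.698, -0.126, 0.129]
contact_force: [0.1, 0.7, -0.0]
width: 0.0428
```

```bash
python3 - <<'E'
from h import *
nav(box(0,-.174,.15),-17.1)
E
```

```text
t 3.4 pos [ 0.4807 -0.1768  0.1993] xyaw -20.8 q [-0.41 -0.16  1.53 -0.01  1.76 -0.05] F [ 0.1  0.7 -0. ] w 0.0428 down [ 0.004 -0.009 -1.   ]
  spin world 3.7 deg -> tool spin -0.064 rad (sign by y axis), q6 approx 0.01/-0.12
  spin world -176.3 deg -> tool spin 3.078 rad (sign by y axis), q6 approx -3.13/3.02
  shift world [ -1.   10.5 -49.3] tool now [-5.  49.2  9.8]
  after spin to -17 tool [-4.4 49.2 10.1]
  after spin to 163 tool [ 3.7 49.4 -9.4]
```

{"name": "jog_arm", "arguments": {
  "steps": [0,-4,0,10,-0.064,0,0,30,0,0,0,0,30,0,0,0,0,0,0,0]
}}

```text
time_s: 3.8
position: [0.4816, -0.1666, 0.1396]
tool_rot: [-0.697, 0.703, -0.099, 0.105]
contact_force: [0.2, 0.2, -1.4]
width: 0.0424
```

```bash
python3 - <<'E'
from h import *
nav(box(0,-.174,.032),-17.1)
c=cap('side','s2');P=pts(c);cv2.imwrite('pics/s2.png',cv2.resize(c['image'][180:340,270:400,::-1],None,fx=3.5,fy=3.5))
E
```

```text
t 3.8 pos [ 0.4816 -0.1666  0.1396] xyaw -16.5 q [-0.4  -0.16  1.64 -0.01  1.65 -0.11] F [ 0.2  0.2 -1.4] w 0.0424 down [ 0.008 -0.01  -1.   ]
  spin world -0.6 deg -> tool spin 0.010 rad (sign by y axis), q6 approx -0.12/-0.10
  spin world 179.4 deg -> tool spin -3.132 rad (sign by y axis), q6 approx 3.02/-3.24
  shift world [  -1.9    0.3 -107.6] tool now [ -3.  107.6   0.5]
  after spin to -17 tool [ -3.  107.6   0.5]
  after spin to 163 tool [  0.8 107.6   1.1]
```

View pics/s2.png

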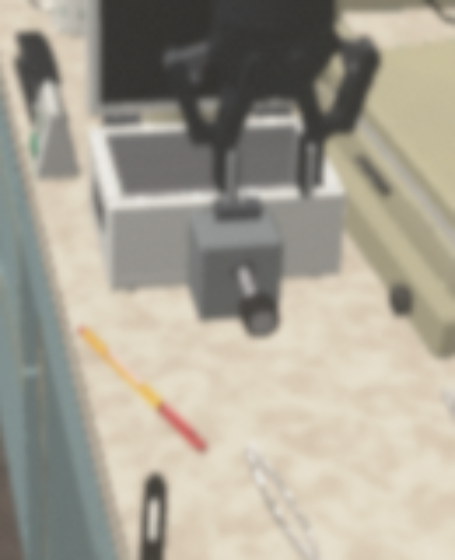

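The fingers (at about (230,185) and (312,185)) straddle the knob at (262,310) and sit above it. I'll go down next.

{"name": "jog_arm", "arguments": {
  "steps": [0,-3,30,0,0,0,0,30,0,0,0,0,25,0,0,0,0,20,0,0,0,0,0,0,0]
}}

```text
time_s: 4.35
position: [0.4862, -0.1699, 0.0459]
tool_rot: [-0.695, 0.705, -0.091, 0.11]
contact_force: [-1.0, -0.3, -0.7]
width: 0.0426
```

```bash
python3 - <<'E'
from h import *
nav(box(0,-.174,.032),-17.1)
E
```

```text
t 4.3 pos [ 0.4862 -0.1699  0.0459] xyaw -16.3 q [-0.4  -0.12  1.77 -0.01  1.46 -0.11] F [-1.  -0.3 -0.7] w 0.0426 down [ 0.025 -0.018 -1.   ]
  spin world -0.8 deg -> tool spin 0.013 rad (sign by y axis), q6 approx -0.13/-0.10
  spin world 179.2 deg -> tool spin -3.128 rad (sign by y axis), q6 approx 3.02/-3.24
  shift world [ -6.4   3.6 -13.9] tool now [-7.6 13.6  1.8]
  after spin to -17 tool [-7.6 13.6  1.7]
  after spin to 163 tool [ 6.8 14.1 -1.4]
```

{"name": "jog_arm", "arguments": {
  "steps": [0,-7,6,0,0,0,-1,6,1,0,0,0,2,1,0,-1,0,0,0,0,-1,0,0,0,0,-1,0,0,0,0,-1,0,0,0,0,-1,0,0,0,0]
}}

```text
time_s: 5.15
position: [0.4808, -0.1668, 0.0381]
tool_rot: [-0.694, 0.705, -0.089, 0.112]
contact_force: [-1.2, 0.3, -1.8]
width: 0.024
```

```bash
python3 - <<'E'
from h import *
nav(box(0,-.154,.032),-17.1)
E
```

```text
t 5.2 pos [ 0.4808 -0.1668  0.0381] xyaw -16.3 q [-0.4  -0.14  1.8  -0.01  1.44 -0.11] F [-1.2  0.3 -1.8] w 0.0240 down [ 0.03  -0.02  -0.999]
  spin world -0.8 deg -> tool spin 0.013 rad (sign by y axis), q6 approx -0.12/-0.10
  spin world 179.2 deg -> tool spin -3.128 rad (sign by y axis), q6 approx 3.02/-3.24
  shift world [ 4.9 19.6 -6.1] tool now [-1.1  5.9 20.2]
  after spin to -17 tool [-1.3  5.9 20.2]
  after spin to 163 tool [  0.9   6.4 -20.1]
```

{"name": "jog_arm", "arguments": {
  "steps": [-1,0,0,5,0,-1,0,0,5,0,-1,0,0,5,0,-1,0,0,5,0,-1,0,0,4,0,-1,0,0,3,0]
}}

```text
time_s: 5.75
position: [0.4866, -0.1475, 0.0382]
tool_rot: [-0.688, 0.711, -0.091, 0.113]
contact_force: [-5.2, -13.9, -0.7]
width: 0.0239
```

```bash
python3 - <<'E'
from h import *
nav(box(0,-.154,.032),-17.1)
E
```

```text
t 5.8 pos [ 0.4866 -0.1475  0.0382] xyaw -16.6 q [-0.34 -0.14  1.8  -0.03  1.44 -0.05] F [ -5.2 -13.9  -0.7] w 0.0239 down [ 0.025 -0.037 -0.999]
  spin world -0.5 deg -> tool spin 0.010 rad (sign by y axis), q6 approx -0.06/-0.04
  spin world 179.5 deg -> tool spin -3.132 rad (sign by y axis), q6 approx 3.08/-3.18
  shift world [-1.   0.3 -6.2] tool now [-1.2  6.1  0.2]
  after spin to -17 tool [-1.2  6.1  0.2]
  after spin to 163 tool [0.8 6.2 0.2]
```

{"name": "jog_arm", "arguments": {
  "steps": [0,0,0,0,0,0,0,0,0,0,0,0,0,0,0,0,0,-15,0,0,0,0,-25,0,0,0,0,-25,0,0,0,0,-25,0,0,0,0,-25,0,0,0,0,-25,0,0]
}}

```text
time_s: 6.65
position: [0.4828, -0.1393, 0.1863]
tool_rot: [-0.69, 0.71, -0.09, 0.112]
contact_force: [-0.5, 0.4, -0.4]
width: 0.0427
```

```bash
python3 - <<'E'
from h import *
t=cap('top');s=cap('side')
cv2.imwrite('pics/t3.png',cv2.resize(t['image'][150:310,230:500,::-1],None,fx=2.96,fy=2.96,interpolation=cv2.INTER_CUBIC))
cv2.imwrite('pics/s3.png',cv2.resize(s['image'][140:400,250:460,::-1],None,fx=2.3,fy=2.3,interpolation=cv2.INTER_CUBIC))
P=pts(s)
X=(P[...,:2]-C)@ex;Y=(P[...,:2]-C)@ey;Z=P[...,2]
k=(Z>.052)&(Z<.068)&(abs(X)<.02)&(Y<-.125)&(Y>-.22);print('knob Y',Y[k].min(),Y[k].mean(),len(Y[k]))
nav([.4255,-.3028,.12],-7.5)
E
```

```text
knob Y -0.169294631671858 -0.1582204469139288 70
t 6.8 pos [ 0.4845 -0.1399  0.1903] xyaw -16.4 q [-0.33 -0.21  1.59 -0.02  1.71 -0.05] F [0.4 0.  1.3] w 0.0428 down [ 0.034 -0.036 -0.999]
  spin world 8.9 deg -> tool spin -0.155 rad (sign by y axis), q6 approx 0.10/-0.21
  spin world -171.1 deg -> tool spin 2.987 rad (sign by y axis), q6 approx -3.04/2.94
  shift world [ -59.  -162.9  -70.3] tool now [ -13.7   74.  -171.2]
  after spin to -8 tool [ -40.2   72.8 -167.5]
  after spin to 172 tool [ 34.2  67.6 171. ]
```

View pics/t3.png

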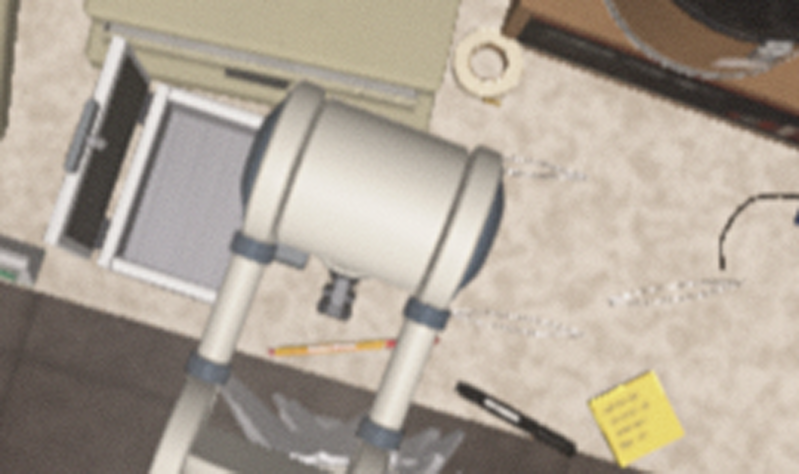

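View pics/s3.png

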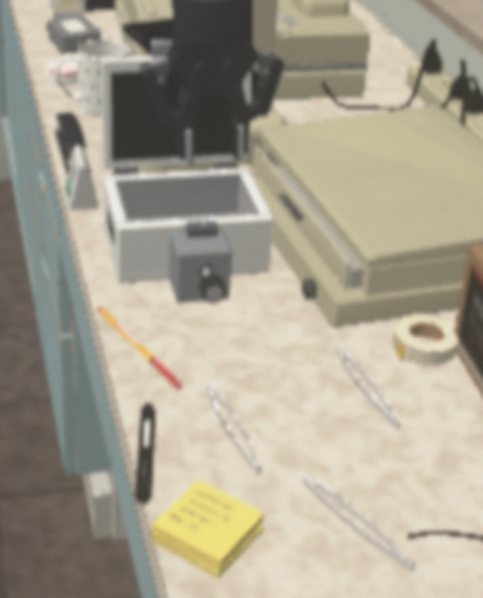

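{"name": "jog_arm", "arguments": {
  "steps": [0,0,0,0,-0.08,0,0,0,0,-0.075,0,-5,0,-25,0,0,-5,0,-25,0,0,-5,0,-25,0,0,-5,0,-25,0,0,-5,0,-25,0,0,-5,0,-20,0,0,-5,0,-15,0,0,0,0,0,0]
}}

```text
time_s: 7.75
position: [0.4289, -0.2975, 0.2003]
tool_rot: [-0.694, 0.717, -0.027, 0.058]
contact_force: [0.7, 1.0, -0.4]
width: 0.0427
```

```bash
python3 - <<'E'
from h import *
nav([.4255,-.3028,.002],-7.5)
E
```

```text
t 7.8 pos [ 0.4289 -0.2975  0.2003] xyaw -6.8 q [-0.67 -0.17  1.54 -0.    1.72 -0.55] F [ 0.7  1.  -0.4] w 0.0427 down [ 0.042 -0.035 -0.998]
  spin world -0.7 deg -> tool spin 0.012 rad (sign by y axis), q6 approx -0.56/-0.54
  spin world 179.3 deg -> tool spin -3.130 rad (sign by y axis), q6 approx 2.58/-3.68
  shift world [  -3.4   -5.3 -198.3] tool now [-11.9 198.    0.3]
  after spin to -8 tool [-11.9 198.    0.2]
  after spin to 172 tool [ -6.5 197.9  11.7]
```

{"name": "jog_arm", "arguments": {
  "steps": [-0.15,-6,10,0,0,-0.15,-6,10,0,0,-0.15,0,10,0,0,-0.15,0,10,0,0,-0.15,0,10,0,0,-0.15,0,10,0,0,-0.15,0,10,0,0,-0.15,0,10,0,0,-0.15,0,10,0,0,-0.15,0,10,0,0]
}}

```text
time_s: 8.75
position: [0.4217, -0.2964, 0.0912]
tool_rot: [-0.695, 0.717, -0.025, 0.057]
contact_force: [0.1, 0.4, -0.7]
width: 0.0364
```

```bash
python3 - <<'E'
from h import *
nav([.4255,-.3028,.002],-7.5)
E
```

```text
t 8.8 pos [ 0.4217 -0.2964  0.0912] xyaw -6.6 q [-0.68 -0.17  1.74  0.    1.52 -0.56] F [ 0.1  0.4 -0.7] w 0.0364 down [ 0.043 -0.034 -0.999]
  spin world -0.9 deg -> tool spin 0.015 rad (sign by y axis), q6 approx -0.58/-0.55
  spin world 179.1 deg -> tool spin -3.126 rad (sign by y axis), q6 approx 2.56/-3.69
  shift world [  3.8  -6.4 -89.2] tool now [ 0.3 89.4 -3.4]
  after spin to -8 tool [ 0.4 89.4 -3.4]
  after spin to 172 tool [-8.7 88.6  8.4]
```

{"name": "jog_arm", "arguments": {
  "steps": [-0.15,0,12,-3,0.015,-0.15,0,12,0,0,-0.15,0,12,0,0,-0.15,0,12,0,0,-0.15,0,10,0,0,-0.15,0,8,0,0,-0.15,0,0,0,0]
}}

```text
time_s: 9.45
position: [0.4234, -0.3014, 0.0169]
tool_rot: [-0.695, 0.715, -0.032, 0.062]
contact_force: [-1.1, 0.4, -0.3]
width: 0.0363
```

```bash
python3 - <<'E'
from h import *
nav([.4255,-.3028,.002],-7.5)
s=cap('side');cv2.imwrite('pics/s4.png',cv2.resize(s['image'][250:390,310:450,::-1],None,fx=4,fy=4,interpolation=cv2.INTER_CUBIC))
E
```

```text
t 9.4 pos [ 0.4234 -0.3014  0.0169] xyaw -7.6 q [-0.69 -0.11  1.81  0.    1.39 -0.55] F [-1.1  0.4 -0.3] w 0.0363 down [ 0.04  -0.031 -0.999]
  spin world 0.1 deg -> tool spin -0.002 rad (sign by y axis), q6 approx -0.55/-0.55
  spin world -179.9 deg -> tool spin 3.140 rad (sign by y axis), q6 approx -3.69/2.59
  shift world [  2.1  -1.4 -14.9] tool now [ 1.6 15.  -0.7]
  after spin to -8 tool [ 1.6 15.  -0.7]
  after spin to 172 tool [-2.9 14.7  1.5]
```

View pics/s4.png

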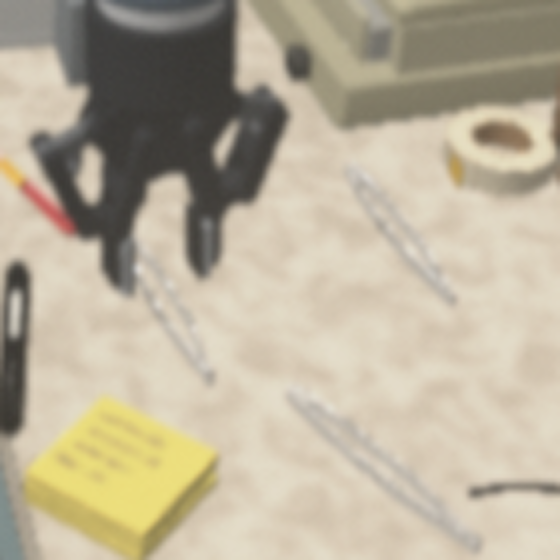

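{"name": "jog_arm", "arguments": {
  "steps": [-0.15,1,7,0,0,-0.15,0,6,0,0,-0.15,0,3,0,0,-0.15,0,0,0,0]
}}

```text
time_s: 9.9
position: [0.4265, -0.3031, 0.0022]
tool_rot: [-0.694, 0.716, -0.031, 0.063]
contact_force: [0.4, -0.1, -0.0]
width: 0.0361
```

{"name": "jog_arm", "arguments": {
  "steps": [-1,0,0,0,0,-1,0,0,0,0,-1,0,0,0,0,-1,0,0,0,0]
}}

```text
time_s: 10.3
position: [0.4269, -0.3034, 0.0032]
tool_rot: [-0.694, 0.717, -0.03, 0.064]
contact_force: [0.3, 0.4, 0.6]
width: 0.0116
```

{"name": "jog_arm", "arguments": {
  "steps": [-1,0,-10,0,0,-1,0,-10,0,0,-1,0,-10,0,0,-1,0,-10,0,0,-1,0,-10,0,0,-1,0,-10,0,0,-1,0,-10,0,0,-1,0,-10,0,0,-1,0,-10,0,0,-1,0,-10,0,0,-1,0,-10,0,0,-1,0,-10,0,0]
}}

```text
time_s: 11.5
position: [0.421, -0.2988, 0.1341]
tool_rot: [-0.694, 0.717, -0.03, 0.064]
contact_force: [0.9, 0.1, -0.5]
width: 0.0116
```

```bash
python3 - <<'E'
from h import *
nav(box(0,.022,.15),72.9)
s=cap('side');cv2.imwrite('pics/s5.png',cv2.resize(s['image'][140:400,250:460,::-1],None,fx=2.3,fy=2.3,interpolation=cv2.INTER_CUBIC))
E
```

```text
t 11.5 pos [ 0.421  -0.2988  0.1341] xyaw -7.6 q [-0.68 -0.19  1.67  0.    1.6  -0.55] F [ 0.9  0.1 -0.5] w 0.0116 down [ 0.046 -0.036 -0.998]
  spin world 80.5 deg -> tool spin -1.405 rad (sign by y axis), q6 approx 0.85/-1.96
  spin world -99.5 deg -> tool spin 1.737 rad (sign by y axis), q6 approx -2.29/1.19
  shift world [116.4 319.8  15.9] tool now [ 73.9 -21.9 331.9]
  after spin to 73 tool [340.3   1.6 -17.2]
  after spin to 253 tool [-338.7  -33.3   16.3]
```

View pics/s5.png

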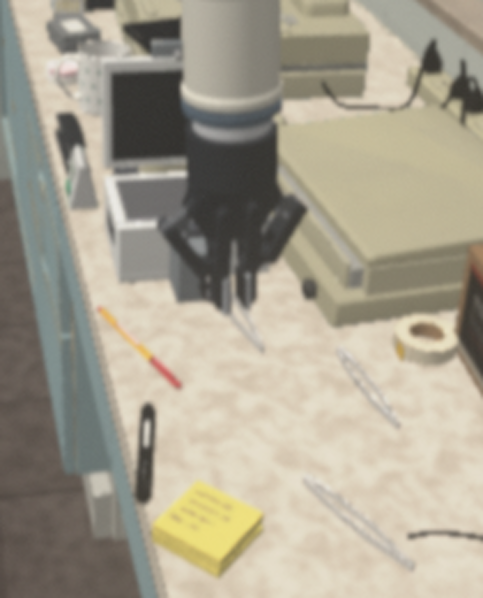

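{"name": "jog_arm", "arguments": {
  "steps": [-1,0,-12,0,-0.14,-1,0,-12,0,-0.14,-1,0,-12,0,-0.14,-1,0,0,0,-0.14,-1,0,0,0,-0.14,-1,0,0,0,-0.14,-1,0,0,0,-0.14,-1,0,0,0,-0.14,-1,0,0,0,-0.14,-1,0,0,0,-0.14,-1,0,0,0,0]
}}

```text
time_s: 12.65
position: [0.4197, -0.2978, 0.1752]
tool_rot: [-0.537, 0.578, 0.44, -0.429]
contact_force: [0.1, 1.0, 0.2]
width: 0.0114
```

```bash
python3 - <<'E'
from h import *
nav(box(0,.022,.15),72.9)
E
```

```text
t 12.7 pos [ 0.4197 -0.2978  0.1752] xyaw 75.8 q [-0.68 -0.2   1.61  0.    1.67 -2.01] F [0.1 1.  0.2] w 0.0114 down [ 0.047 -0.037 -0.998]
  spin world -2.9 deg -> tool spin 0.051 rad (sign by y axis), q6 approx -2.06/-1.96
  spin world 177.1 deg -> tool spin -3.091 rad (sign by y axis), q6 approx 1.08/-5.10
  shift world [117.7 318.8 -25.2] tool now [338.4  18.9 -35. ]
  after spin to 73 tool [339.8  17.9 -17.8]
  after spin to 253 tool [-338.6   32.3   20.6]
```

{"name": "jog_arm", "arguments": {
  "steps": [-1,25,0,-2,0.05,-1,25,0,-2,0,-1,25,0,-2,0,-1,25,0,-2,0,-1,25,0,-2,0,-1,25,0,-2,0,-1,25,0,-2,0,-1,25,0,-1,0,-1,25,0,-1,0,-1,25,0,-1,0,-1,25,0,-1,0,-1,25,0,0,0,-1,15,0,0,0,-1,0,0,0,0]
}}

```text
time_s: 14.05
position: [0.5398, 0.0066, 0.1687]
tool_rot: [-0.562, 0.601, 0.407, -0.396]
contact_force: [-0.9, -0.7, 0.0]
width: 0.0111
```

```bash
python3 - <<'E'
from h import *
nav(box(0,.022,.026),72.9)
s=cap('side');cv2.imwrite('pics/s6.png',cv2.resize(s['image'][140:340,250:460,::-1],None,fx=3,fy=3,interpolation=cv2.INTER_CUBIC))
E
```

```text
t 14.1 pos [0.5398 0.0066 0.1687] xyaw 69.2 q [-0.03 -0.12  1.55 -0.04  1.66 -1.24] F [-0.9 -0.7  0. ] w 0.0111 down [ 0.045 -0.036 -0.998]
  spin world 3.7 deg -> tool spin -0.064 rad (sign by y axis), q6 approx -1.18/-1.31
  spin world -176.3 deg -> tool spin 3.077 rad (sign by y axis), q6 approx -4.32/1.84
  shift world [  -2.4   14.4 -142.7] tool now [ 15.2 141.8  15.2]
  after spin to 73 tool [ 15.7 141.8  14.3]
  after spin to 253 tool [-10.5 143.    1.3]
```

View pics/s6.png

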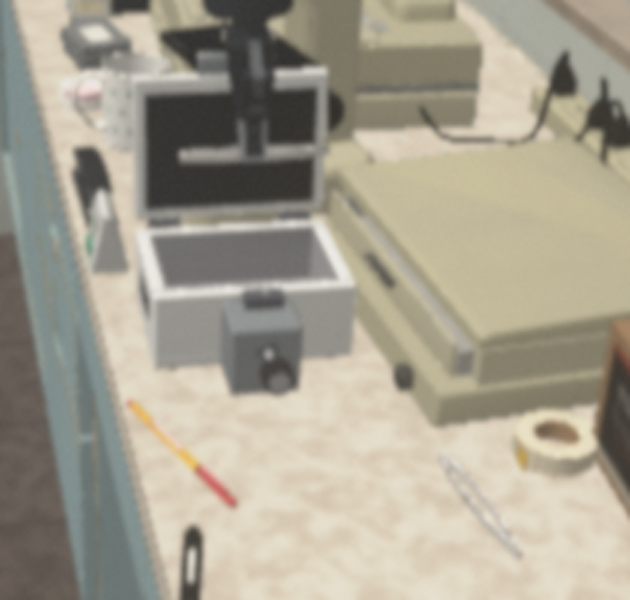

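{"name": "jog_arm", "arguments": {
  "steps": [-1,8,0,7,-0.064,-1,8,10,7,0,-1,0,10,0,0,-1,0,10,0,0,-1,0,10,0,0,-1,0,10,0,0,-1,0,10,0,0,-1,0,5,0,0,-1,0,0,0,0]
}}

```text
time_s: 15.0
position: [0.5328, 0.0183, 0.0951]
tool_rot: [-0.551, 0.591, 0.419, -0.412]
contact_force: [0.3, -0.0, -0.3]
width: 0.0121
```

```bash
python3 - <<'E'
from h import *
nav(box(0,.022,.027),72.9)
s=cap('side');cv2.imwrite('pics/s7.png',cv2.resize(s['image'][140:280,270:410,::-1],None,fx=4,fy=4,interpolation=cv2.INTER_CUBIC))
E
```

```text
t 15.0 pos [0.5328 0.0183 0.0951] xyaw 72.1 q [-0.   -0.11  1.67 -0.04  1.54 -1.26] F [ 0.3 -0.  -0.3] w 0.0121 down [ 0.041 -0.04  -0.998]
  spin world 0.8 deg -> tool spin -0.015 rad (sign by y axis), q6 approx -1.25/-1.28
  spin world -179.2 deg -> tool spin 3.127 rad (sign by y axis), q6 approx -4.39/1.87
  shift world [  4.6   2.7 -68.1] tool now [ 5.7 68.1  0. ]
  after spin to 73 tool [ 5.6 68.1 -0. ]
  after spin to 253 tool [-2.2 67.9  7.1]
```

View pics/s7.png

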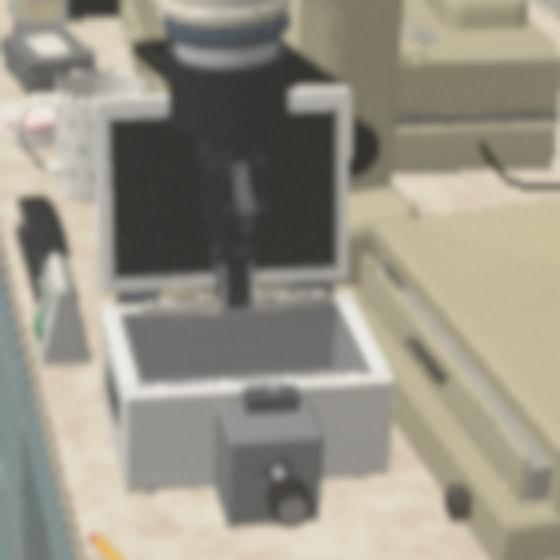

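{"name": "jog_arm", "arguments": {
  "steps": [-1,3,10,0,-0.015,-1,3,10,0,0,-1,0,10,0,0,-1,0,10,0,0,-1,0,10,0,0,-1,0,8,0,0,-1,0,0,0,0]
}}

```text
time_s: 15.75
position: [0.5412, 0.0138, 0.0403]
tool_rot: [-0.543, 0.595, 0.422, -0.415]
contact_force: [-0.0, -0.3, -0.9]
width: 0.0114
```

```bash
python3 - <<'E'
from h import *
nav(box(0,.022,.027),72.9)
s=cap('side');cv2.imwrite('pics/s7.png',cv2.resize(s['image'][140:280,270:410,::-1],None,fx=4,fy=4,interpolation=cv2.INTER_CUBIC))
E
```

```text
t 15.8 pos [0.5412 0.0138 0.0403] xyaw 72.6 q [-0.   -0.06  1.73 -0.05  1.42 -1.27] F [-0.  -0.3 -0.9] w 0.0114 down [ 0.052 -0.054 -0.997]
  spin world 0.3 deg -> tool spin -0.005 rad (sign by y axis), q6 approx -1.26/-1.27
  spin world -179.7 deg -> tool spin 3.137 rad (sign by y axis), q6 approx -4.40/1.87
  shift world [ -3.8   7.2 -13.3] tool now [ 6.2 12.7  6.7]
  after spin to 73 tool [ 6.2 12.7  6.6]
  after spin to 253 tool [-5.3 13.9 -4.9]
```

View pics/s7.png

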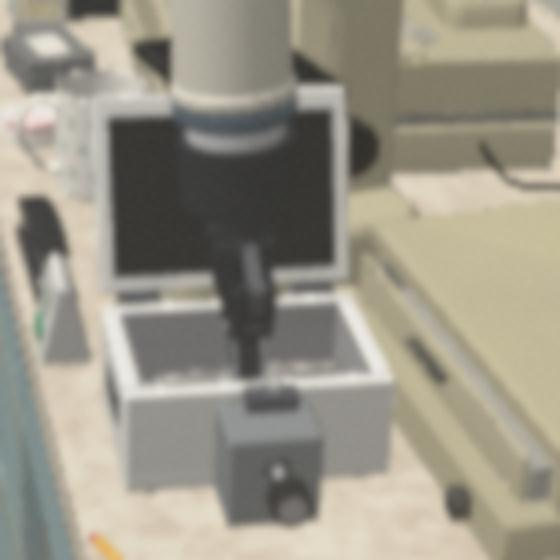

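{"name": "jog_arm", "arguments": {
  "steps": [-1,3,5,3,0,-1,3,5,3,0,-1,0,0,0,0,-0.4,0,0,0,0,-0.4,0,0,0,0,-0.4,0,0,0,0]
}}

```text
time_s: 16.4
position: [0.5402, 0.0092, 0.0364]
tool_rot: [-0.537, 0.604, 0.418, -0.415]
contact_force: [-0.8, -2.5, 3.0]
width: 0.0256
```

```bash
python3 - <<'E'
from h import *
nav(box(0,.022,.15),72.9)
s=cap('side');cv2.imwrite('pics/s7.png',cv2.resize(s['image'][140:280,270:410,::-1],None,fx=4,fy=4,interpolation=cv2.INTER_CUBIC))
E
```

```text
t 16.4 pos [0.5402 0.0092 0.0364] xyaw 72.2 q [ 0.   -0.07  1.74 -0.08  1.41 -1.25] F [-0.8 -2.5  3. ] w 0.0256 down [ 0.06  -0.074 -0.995]
  spin world 0.7 deg -> tool spin -0.013 rad (sign by y axis), q6 approx -1.24/-1.26
  spin world -179.3 deg -> tool spin 3.129 rad (sign by y axis), q6 approx -4.38/1.88
  shift world [ -2.8  11.9 113.6] tool now [   4.4 -114.2   -2.7]
  after spin to 73 tool [   4.5 -114.2   -2.9]
  after spin to 253 tool [ -16.5 -112.1  -15.1]
```

View pics/s7.png

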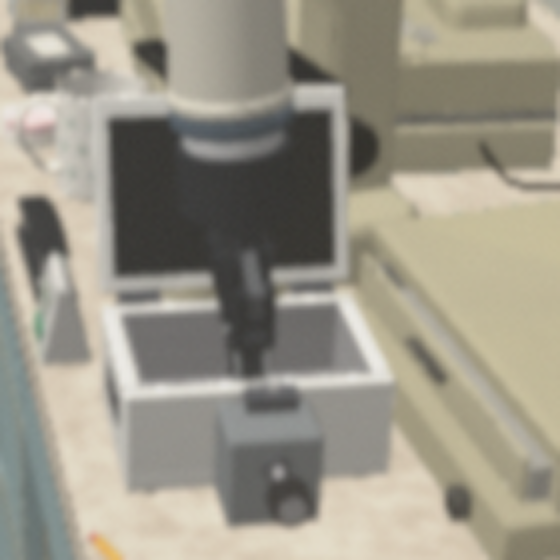

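{"name": "jog_arm", "arguments": {
  "steps": [-0.4,-3,-6,0,0,-0.4,-3,-10,0,0,-0.4,0,-12,0,0,-0.4,0,-12,0,0,-0.4,0,-12,0,0,-0.4,0,-12,0,0,-0.4,0,-12,0,0,-0.4,0,-12,0,0,-0.4,0,-12,0,0,-0.4,0,-12,0,0,-0.4,0,-12,0,0,-0.4,0,0,0,0]
}}

```text
time_s: 17.65
position: [0.5306, 0.0159, 0.1721]
tool_rot: [-0.537, 0.603, 0.421, -0.414]
contact_force: [0.3, 0.1, -0.7]
width: 0.0257
```

```bash
python3 - <<'E'
from h import *
nav([.574,-.307,.15],-8.5)
s=cap('side');cv2.imwrite('pics/s8.png',cv2.resize(s['image'][140:280,270:410,::-1],None,fx=4,fy=4,interpolation=cv2.INTER_CUBIC))
P=pts(s)
X=(P[...,:2]-C)@ex;Y=(P[...,:2]-C)@ey;Z=P[...,2]
m=(Z>.1)&(Z<.2)&(abs(X)<.085)&(Y>.045)&(Y<.14)&(abs(X)>.05)
q=np.stack([Y[m],Z[m]],-1);q0=q.mean(0);v=np.linalg.svd(q-q0,full_matrices=False)[2][0];print('lid',q0,v,np.degrees(np.arctan2(v[1],v[0])))
E
```

```text
t 17.6 pos [0.5306 0.0159 0.1721] xyaw 72.3 q [ 0.01 -0.15  1.58 -0.07  1.66 -1.26] F [ 0.3  0.1 -0.7] w 0.0257 down [ 0.063 -0.07  -0.996]
  spin world -80.8 deg -> tool spin 1.411 rad (sign by y axis), q6 approx -2.67/0.15
  spin world 99.2 deg -> tool spin -1.731 rad (sign by y axis), q6 approx 0.47/-2.99
  shift world [  43.4 -322.9  -22.1] tool now [-293.2   47.2 -135.9]
  after spin to -8 tool [  91.6   43.  -310.5]
  after spin to 172 tool [-89.5   1.1 314.1]
lid [0.0907 0.1501] [-0.3268 -0.9451] -109.07223079372052
```

View pics/s8.png

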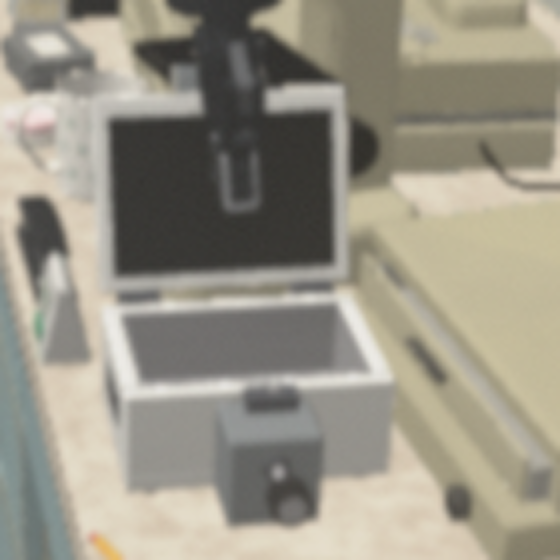

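{"name": "jog_arm", "arguments": {
  "steps": [-0.15,-24,0,-11,0,-0.15,-24,0,-11,0,-0.15,-24,0,-11,0,-0.15,-24,0,-11,0,-0.15,-24,0,-11,0,-0.15,-24,0,-11,0,-0.15,-24,0,-11,0,-0.15,-24,0,-11,0,-0.15,-24,0,-11,0,-0.15,-24,0,-11,0,-0.15,-24,0,-11,0,-0.15,-15,0,-8,0,-0.15,0,0,0,0.14,-0.15,0,0,0,0.14,-0.15,0,0,0,0.14,-0.15,0,0,0,0.14,-0.15,0,0,0,0.14,-0.15,0,0,0,0.14,-0.15,0,0,0,0.14,-0.15,0,0,0,0.14]
}}

```text
time_s: 19.7
position: [0.5632, -0.2999, 0.1685]
tool_rot: [-0.686, 0.725, 0.044, -0.027]
contact_force: [0.1, -0.4, -0.6]
width: 0.0365
```

```bash
python3 - <<'E'
from h import *
nav([.574,-.307,.1],-8.5)
t=cap('top');s=cap('side')
cv2.imwrite('pics/t9.png',cv2.resize(t['image'][150:310,230:500,::-1],None,fx=2.96,fy=2.96,interpolation=cv2.INTER_CUBIC))
cv2.imwrite('pics/s9.png',cv2.resize(s['image'][140:400,250:460,::-1],None,fx=2.3,fy=2.3,interpolation=cv2.INTER_CUBIC))
E
```

```text
t 19.7 pos [ 0.5632 -0.2999  0.1685] xyaw 5.8 q [-0.52  0.15  1.28 -0.03  1.66 -0.63] F [ 0.1 -0.4 -0.6] w 0.0365 down [ 0.027 -0.054 -0.998]
  spin world -14.3 deg -> tool spin 0.250 rad (sign by y axis), q6 approx -0.88/-0.38
  spin world 165.7 deg -> tool spin -2.891 rad (sign by y axis), q6 approx 2.26/-3.52
  shift world [ 10.8  -7.1 -68.5] tool now [ 8.6 69.  -4.3]
  after spin to -8 tool [10.3 68.9 -1.5]
  after spin to 172 tool [-13.2  67.8   9.2]
```

View pics/t9.png

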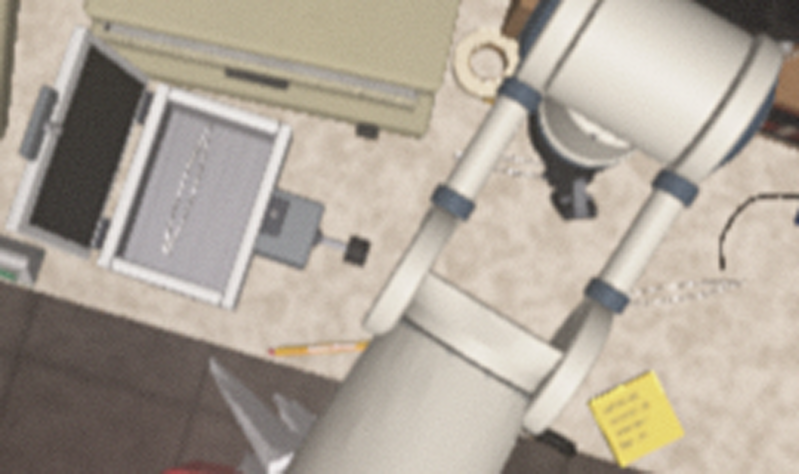

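View pics/s9.png

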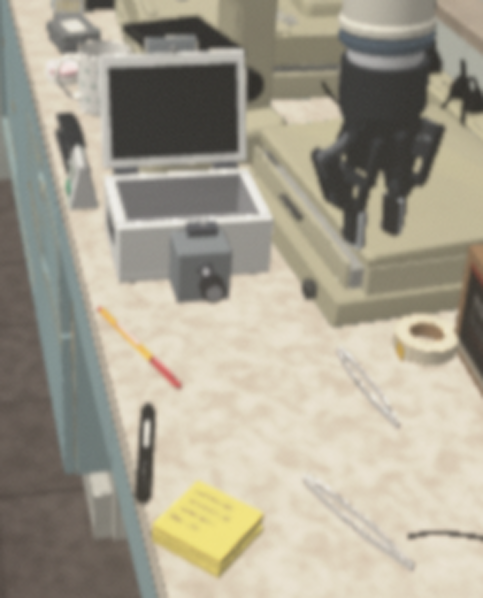

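{"name": "jog_arm", "arguments": {
  "steps": [-0.15,5,0,0,0.13,-0.15,5,0,-1,0.12,-0.15,0,10,0,0,-0.15,0,10,0,0,-0.15,0,10,0,0,-0.15,0,10,0,0,-0.15,0,10,0,0,-0.15,0,10,0,0,-0.15,0,10,0,0,-0.15,0,10,0,0,-0.15,0,10,0,0,-0.15,0,10,0,0,-0.15,0,10,0,0,-0.15,0,0,0,0]
}}

```text
time_s: 21.2
position: [0.5732, -0.3057, 0.0434]
tool_rot: [-0.688, 0.723, -0.036, 0.052]
contact_force: [0.1, 0.3, 0.3]
width: 0.0362
```

```bash
python3 - <<'E'
from h import *
nav([.574,-.307,.002],-8.5)
s=cap('side');cv2.imwrite('pics/s10.png',cv2.resize(s['image'][250:390,330:470,::-1],None,fx=4,fy=4,interpolation=cv2.INTER_CUBIC))
E
```

```text
t 21.2 pos [ 0.5732 -0.3057  0.0434] xyaw -7.1 q [-0.52  0.23  1.41 -0.03  1.46 -0.4 ] F [0.1 0.3 0.3] w 0.0362 down [ 0.019 -0.05  -0.999]
  spin world -1.4 deg -> tool spin 0.025 rad (sign by y axis), q6 approx -0.42/-0.37
  spin world 178.6 deg -> tool spin -3.117 rad (sign by y axis), q6 approx 2.72/-3.51
  shift world [  0.8  -1.3 -41.4] tool now [-0.1 41.4  0.8]
  after spin to -8 tool [-0.  41.4  0.8]
  after spin to 172 tool [-2.  41.2  3.1]
```

View pics/s10.png

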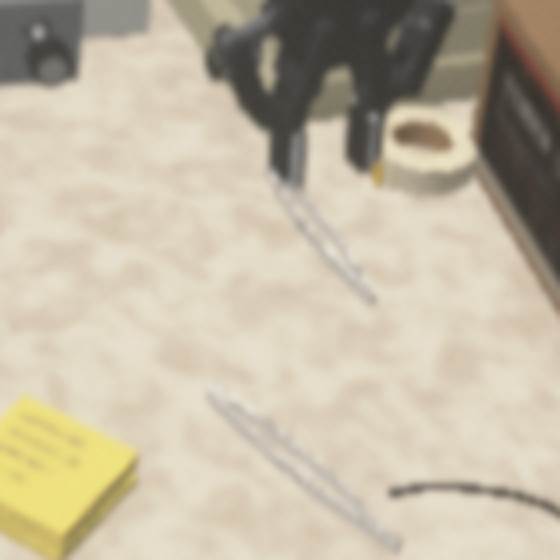

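The fingers at (288,175) and (363,165) are above A, which spans (275,175) to (372,300). They stay clear of the tape roll. I'll go down and close.

{"name": "jog_arm", "arguments": {
  "steps": [-0.15,0,10,0,0.025,-0.15,0,10,0,0,-0.15,0,9,0,0,-0.15,0,6,0,0,-0.15,0,3,0,0,-0.15,0,0,0,0]
}}

```text
time_s: 21.85
position: [0.5751, -0.3084, 0.0043]
tool_rot: [-0.687, 0.722, -0.044, 0.063]
contact_force: [0.5, 0.5, 1.4]
width: 0.0365
```

```bash
python3 - <<'E'
from h import *
nav([.574,-.307,.002],-8.5)
s=cap('side');cv2.imwrite('pics/s11.png',cv2.resize(s['image'][250:390,330:470,::-1],None,fx=4,fy=4,interpolation=cv2.INTER_CUBIC))
E
```

```text
t 21.9 pos [ 0.5751 -0.3084  0.0043] xyaw -8.6 q [-0.53  0.26  1.44 -0.03  1.39 -0.37] F [0.5 0.5 1.4] w 0.0365 down [ 0.022 -0.051 -0.998]
  spin world 0.1 deg -> tool spin -0.002 rad (sign by y axis), q6 approx -0.37/-0.37
  spin world -179.9 deg -> tool spin 3.139 rad (sign by y axis), q6 approx -3.51/2.77
  shift world [-1.1  1.4 -2.3] tool now [-1.4  2.2  1.3]
  after spin to -8 tool [-1.4  2.2  1.3]
  after spin to 172 tool [ 1.2  2.4 -1.1]
```

View pics/s11.png

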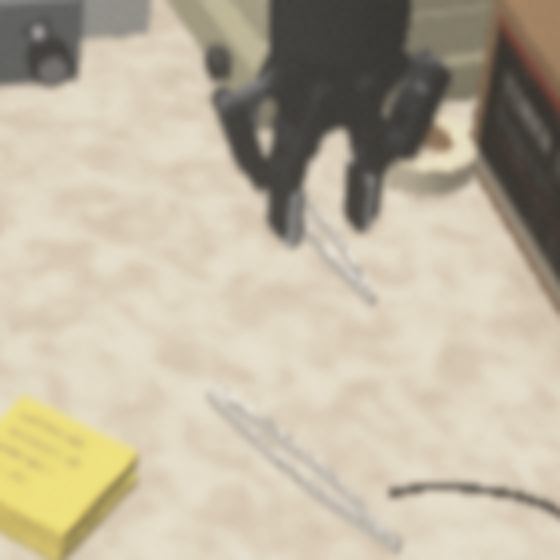

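{"name": "jog_arm", "arguments": {
  "steps": [-0.15,0,2,0,0,-1,0,0,0,0,-1,0,0,0,0,-1,0,0,0,0,-1,0,0,0,0,-1,0,-10,0,0,-1,0,-10,0,0,-1,0,-10,0,0,-1,0,-10,0,0,-1,0,-10,0,0,-1,0,-10,0,0,-1,0,-10,0,0,-1,0,-10,0,0,-1,0,-10,0,0,-1,0,-10,0,0,-1,0,-10,0,0,-1,0,-10,0,0,-1,0,-10,0,0,-1,0,0,0,0]
}}

```text
time_s: 23.8
position: [0.5733, -0.3017, 0.1487]
tool_rot: [-0.686, 0.723, -0.042, 0.065]
contact_force: [-0.1, -0.6, 0.5]
width: 0.0116
```

```bash
python3 - <<'E'
from h import *
nav(box(0,-.022,.17),72.9)
s=cap('side');cv2.imwrite('pics/s12.png',cv2.resize(s['image'][140:400,250:460,::-1],None,fx=2.3,fy=2.3,interpolation=cv2.INTER_CUBIC))
E
```

```text
t 23.8 pos [ 0.5733 -0.3017  0.1487] xyaw -8.6 q [-0.52  0.17  1.29 -0.03  1.63 -0.37] F [-0.1 -0.6  0.5] w 0.0116 down [ 0.028 -0.055 -0.998]
  spin world 81.5 deg -> tool spin -1.423 rad (sign by y axis), q6 approx 1.05/-1.79
  spin world -98.5 deg -> tool spin 1.719 rad (sign by y axis), q6 approx -2.09/1.35
  shift world [-48.9 280.7  21.3] tool now [-89.6 -38.  268.6]
  after spin to 73 tool [254.5 -18.6 128.5]
  after spin to 253 tool [-253.   -23.9 -130.6]
```

View pics/s12.png

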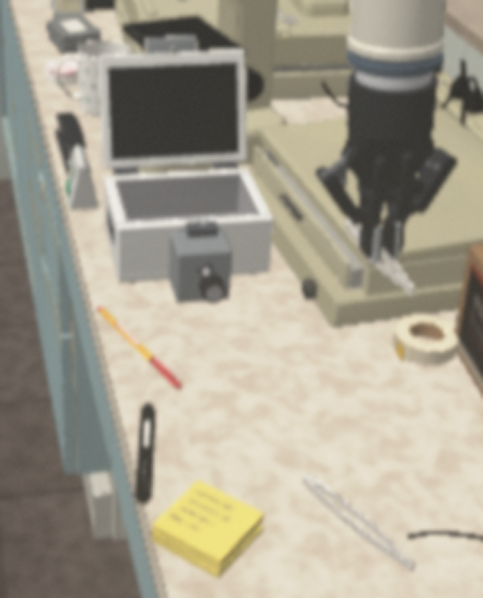

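{"name": "jog_arm", "arguments": {
  "steps": [-1,0,-10,0,-0.14,-1,0,-10,0,-0.14,-1,0,0,0,-0.14,-1,0,0,0,-0.14,-1,0,0,0,-0.14,-1,0,0,0,-0.14,-1,0,0,0,-0.14,-1,0,0,0,-0.14,-1,0,0,0,-0.14,-1,0,0,0,-0.14,-1,0,0,0,0]
}}

```text
time_s: 24.95
position: [0.5697, -0.2991, 0.1582]
tool_rot: [-0.546, 0.578, 0.423, -0.436]
contact_force: [0.1, -0.4, -1.6]
width: 0.0108
```

```bash
python3 - <<'E'
from h import *
nav(box(0,-.022,.17),72.9)
t=cap('top')
for uv in ((165/2.96+230,253/2.96+150),(210/2.96+230,128/2.96+150)):
    p=ray(t,*uv,.026)[:2]-C; print(p@ex,p@ey)
E
```

```text
t 24.9 pos [ 0.5697 -0.2991  0.1582] xyaw 74.8 q [-0.52  0.18  1.27 -0.03  1.66 -1.83] F [ 0.1 -0.4 -1.6] w 0.0108 down [ 0.014 -0.047 -0.999]
  spin world -1.9 deg -> tool spin 0.033 rad (sign by y axis), q6 approx -1.86/-1.79
  spin world 178.1 deg -> tool spin -3.109 rad (sign by y axis), q6 approx 1.28/-4.94
  shift world [-45.3 278.1  11.8] tool now [255.7 -25.4 116.1]
  after spin to 73 tool [251.8 -25.4 124.4]
  after spin to 253 tool [-252.8    1.9 -125. ]
-0.05734556048410648 0.013382260776124498
0.0674028918478415 0.011488056983597032
```

{"name": "jog_arm", "arguments": {
  "steps": [-1,15,-4,7,0.033,-1,20,-4,10,0,-1,20,-4,10,0,-1,20,-4,10,0,-1,20,-2,10,0,-1,20,-2,10,0,-1,20,-1,10,0,-1,20,0,10,0,-1,20,0,10,0,-1,20,0,10,0,-1,20,0,10,0,-1,20,0,10,0,-1,8,0,4,0,-1,0,0,0,0]
}}

```text
time_s: 26.4
position: [0.5296, -0.0199, 0.1614]
tool_rot: [-0.568, 0.596, 0.394, -0.408]
contact_force: [0.3, 0.6, 0.0]
width: 0.0116
```

```bash
python3 - <<'E'
from h import *
nav(box(0,-.025,.09),72.9)
s=cap('side');cv2.imwrite('pics/s13.png',cv2.resize(s['image'][140:340,250:460,::-1],None,fx=3,fy=3,interpolation=cv2.INTER_CUBIC))
E
```

```text
t 26.4 pos [ 0.5296 -0.0199  0.1614] xyaw 69.1 q [-0.07 -0.11  1.55 -0.04  1.69 -1.29] F [0.3 0.6 0. ] w 0.0116 down [ 0.007 -0.044 -0.999]
  spin world 3.8 deg -> tool spin -0.066 rad (sign by y axis), q6 approx -1.22/-1.35
  spin world -176.2 deg -> tool spin 3.076 rad (sign by y axis), q6 approx -4.36/1.79
  shift world [ -6.   -4.  -71.4] tool now [-3.1 71.5  5.8]
  after spin to 73 tool [-2.8 71.4  6.1]
  after spin to 253 tool [ 8.4 71.2 -3. ]
```

View pics/s13.png

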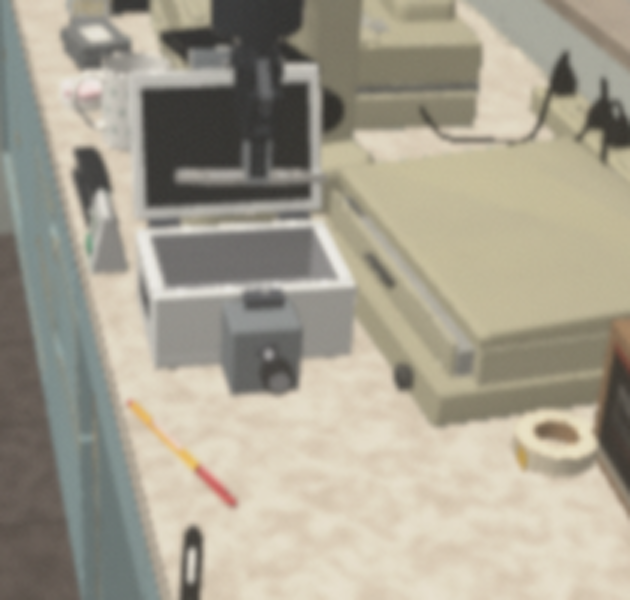

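{"name": "jog_arm", "arguments": {
  "steps": [-1,-1,5,3,-0.066,-1,-2,10,3,0,-1,0,10,0,0,-1,0,10,0,0,-1,0,10,0,0,-1,0,10,0,0,-1,0,5,0,0,-1,0,0,0,0]
}}

```text
time_s: 27.25
position: [0.523, -0.0287, 0.0951]
tool_rot: [-0.557, 0.585, 0.409, -0.425]
contact_force: [0.1, -0.9, 0.5]
width: 0.0113
```

```bash
python3 - <<'E'
from h import *
nav(box(0,-.025,.030),72.9)
E
```

```text
t 27.2 pos [ 0.523  -0.0287  0.0951] xyaw 72.3 q [-0.09 -0.1   1.67 -0.05  1.57 -1.35] F [ 0.1 -0.9  0.5] w 0.0113 down [ 0.004 -0.046 -0.999]
  spin world 0.6 deg -> tool spin -0.011 rad (sign by y axis), q6 approx -1.34/-1.36
  spin world -179.4 deg -> tool spin 3.130 rad (sign by y axis), q6 approx -4.48/1.78
  shift world [  0.5   4.8 -65.1] tool now [ 7.6 64.9  2.2]
  after spin to 73 tool [ 7.6 64.9  2.1]
  after spin to 253 tool [-2.  65.3  0.3]
```

{"name": "jog_arm", "arguments": {
  "steps": [-1,4,8,1,-0.011,-1,3,10,1,0,-1,0,10,0,0,-1,0,10,0,0,-1,0,10,0,0,-1,0,5,0,0,-1,0,0,0,0]
}}

```text
time_s: 27.95
position: [0.5236, -0.023, 0.0371]
tool_rot: [-0.554, 0.582, 0.412, -0.429]
contact_force: [-0.2, -0.9, -0.4]
width: 0.0114
```

```bash
python3 - <<'E'
from h import *
nav(box(0,-.025,.029),72.9)
E
```

```text
t 27.9 pos [ 0.5236 -0.023   0.0371] xyaw 73.0 q [-0.08 -0.07  1.74 -0.05  1.46 -1.35] F [-0.2 -0.9 -0.4] w 0.0114 down [ 0.005 -0.046 -0.999]
  spin world -0.1 deg -> tool spin 0.001 rad (sign by y axis), q6 approx -1.35/-1.35
  spin world 179.9 deg -> tool spin -3.140 rad (sign by y axis), q6 approx 1.79/-4.49
  shift world [-0.1 -0.9 -8.1] tool now [-0.5  8.2 -0. ]
  after spin to 73 tool [-0.5  8.2 -0. ]
  after spin to 253 tool [1.2 8.1 0.3]
```

Lower, then open slightly and go up.

{"name": "jog_arm", "arguments": {
  "steps": [-1,0,5,0,0,-1,0,4,0,0,-1,0,0,0,0,-0.52,0,0,0,0,-0.52,0,0,0,0,-0.52,0,0,0,0,-0.52,0,-8,0,0,-0.52,0,-10,0,0,-0.52,0,-10,0,0,-0.52,0,-10,0,0,-0.52,0,-10,0,0,-0.52,0,-10,0,0,-0.52,0,-10,0,0,-0.52,0,-10,0,0,-0.52,0,-10,0,0,-0.52,0,-10,0,0,-0.52,0,-10,0,0,-0.52,0,-10,0,0]
}}

```text
time_s: 29.75
position: [0.5248, -0.0177, 0.1628]
tool_rot: [-0.552, 0.585, 0.414, -0.426]
contact_force: [-0.2, -0.4, 0.0]
width: 0.0209
```

```bash
python3 - <<'E'
from h import *
nav([.4585,-.455,.17],10)
E
```

```text
t 29.8 pos [ 0.5248 -0.0177  0.1628] xyaw 72.9 q [-0.07 -0.13  1.57 -0.05  1.68 -1.35] F [-0.2 -0.4  0. ] w 0.0209 down [ 0.013 -0.047 -0.999]
  spin world -62.9 deg -> tool spin 1.098 rad (sign by y axis), q6 approx -2.45/-0.25
  spin world 117.1 deg -> tool spin -2.043 rad (sign by y axis), q6 approx 0.70/-3.39
  shift world [ -66.3 -437.3    7.2] tool now [-437.4   12.4  -64.7]
  after spin to 10 tool [-141.4    9.7 -419. ]
  after spin to 190 tool [140.8 -24.1 418.7]
```

{"name": "jog_arm", "arguments": {
  "steps": [-0.15,-18,0,-3,0,-0.15,-24,0,-4,0,-0.15,-24,0,-4,0,-0.15,-24,0,-4,0,-0.15,-24,0,-4,0,-0.15,-24,0,-4,0,-0.15,-24,0,-4,0,-0.15,-24,0,-4,0,-0.15,-24,0,-4,0,-0.15,-24,0,-4,0,-0.15,-24,0,-4,0,-0.15,-24,0,-4,0,-0.15,-24,0,-4,0,-0.15,-24,0,-4,0,-0.15,-24,0,-4,0,-0.15,-24,0,-4,0,-0.15,-15,0,-2,0,-0.15,0,0,0,0,-0.15,0,0,0,0.14,-0.15,0,0,0,0.14]
}}

```text
time_s: 31.75
position: [0.4711, -0.4258, 0.1902]
tool_rot: [-0.606, 0.639, 0.333, -0.338]
contact_force: [1.1, -0.3, 0.7]
width: 0.0364
```

```bash
python3 - <<'E'
from h import *
t=cap('top');s=cap('side')
cv2.imwrite('pics/t14.png',cv2.resize(t['image'][150:310,230:500,::-1],None,fx=2.96,fy=2.96,interpolation=cv2.INTER_CUBIC))
cv2.imwrite('pics/s14.png',cv2.resize(s['image'][140:400,250:460,::-1],None,fx=2.3,fy=2.3,interpolation=cv2.INTER_CUBIC))
nav([.4585,-.455,.1],10)
E
```

```text
t 31.9 pos [ 0.4712 -0.4255  0.1903] xyaw 56.9 q [-0.78  0.14  1.25 -0.02  1.71 -1.77] F [-0.1 -0.3 -0.1] w 0.0362 down [ 0.016 -0.044 -0.999]
  spin world -46.9 deg -> tool spin 0.819 rad (sign by y axis), q6 approx -2.59/-0.96
  spin world 133.1 deg -> tool spin -2.323 rad (sign by y axis), q6 approx 0.55/-4.10
  shift world [-12.7 -29.5 -90.3] tool now [-29.1  91.3  -2. ]
  after spin to 10 tool [-15.1  91.7 -23.3]
  after spin to 190 tool [20.2 88.7 30.2]
```

View pics/t14.png

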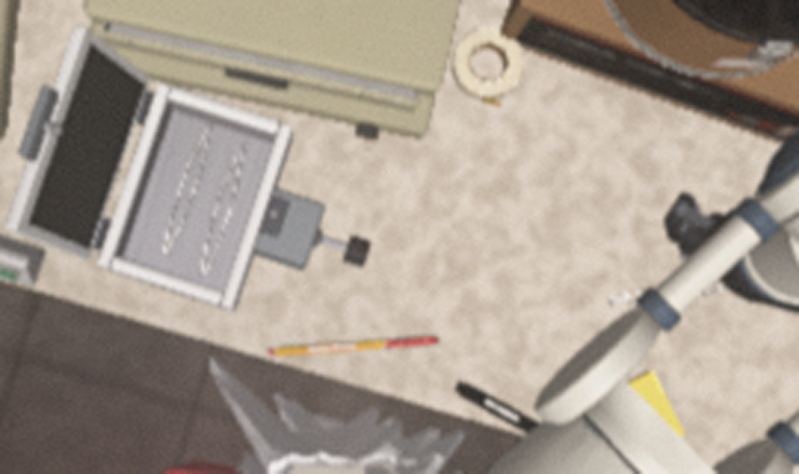

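View pics/s14.png

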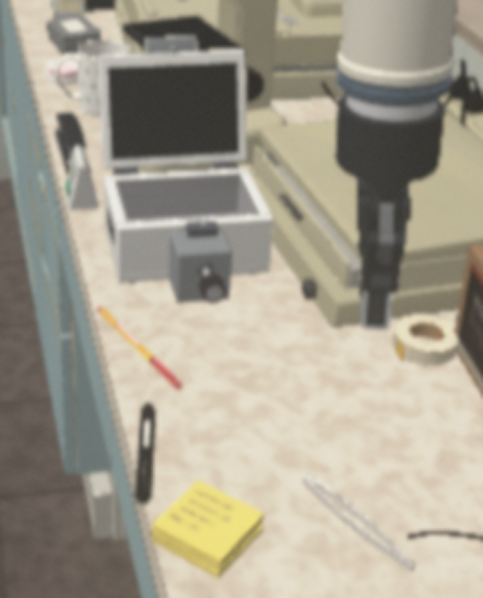

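Both placed forceps lie flat and parallel in the chamber, at (185,190) and (225,210) in the top crop. B hasn't moved.

{"name": "jog_arm", "arguments": {
  "steps": [-0.15,0,0,0,0.14,-0.15,0,0,0,0.14,-0.15,0,0,0,0.14,-0.15,0,0,0,0.14,-0.15,0,0,0,0.14,-0.15,0,0,0,0.11,-0.15,-7,0,-11,0,-0.15,-7,5,-11,0,-0.15,0,10,0,0,-0.15,0,10,0,0,-0.15,0,10,0,0,-0.15,0,10,0,0,-0.15,0,10,0,0,-0.15,0,10,0,0,-0.15,0,10,0,0,-0.15,0,10,0,0,-0.15,0,10,0,0,-0.15,0,0,0,0]
}}

```text
time_s: 33.65
position: [0.4644, -0.4476, 0.0864]
tool_rot: [-0.689, 0.717, 0.076, -0.068]
contact_force: [-0.7, 0.2, -0.8]
width: 0.0364
```

```bash
python3 - <<'E'
from h import *
s=cap('side')
cv2.imwrite('pics/s15.png',cv2.resize(s['image'][270:410,340:480,::-1],None,fx=4,fy=4,interpolation=cv2.INTER_CUBIC))
nav([.4585,-.455,.002],10)
E
```

```text
t 33.7 pos [ 0.4647 -0.4479  0.0873] xyaw 11.7 q [-0.81  0.2   1.37 -0.02  1.54 -1.02] F [ 0.2 -0.5  0.4] w 0.0362 down [ 0.016 -0.039 -0.999]
  spin world -1.7 deg -> tool spin 0.030 rad (sign by y axis), q6 approx -1.05/-0.99
  spin world 178.3 deg -> tool spin -3.111 rad (sign by y axis), q6 approx 2.10/-4.13
  shift world [ -6.2  -7.1 -85.3] tool now [-8.1 85.4 -2.2]
  after spin to 10 tool [-7.9 85.5 -2.4]
  after spin to 190 tool [ 6.7 85.1  9.5]
```

View pics/s15.png

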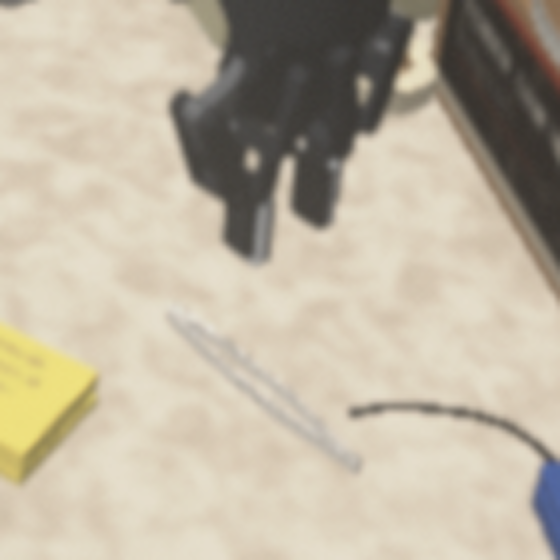

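{"name": "jog_arm", "arguments": {
  "steps": [-0.15,-4,10,-1,0.03,-0.15,-4,10,-1,0,-0.15,0,10,0,0,-0.15,0,10,0,0,-0.15,0,10,0,0,-0.15,0,10,0,0,-0.15,0,7,0,0,-0.15,0,4,0,0,-0.15,0,0,0,0]
}}

```text
time_s: 34.6
position: [0.458, -0.4552, 0.0109]
tool_rot: [-0.69, 0.719, 0.065, -0.056]
contact_force: [-0.8, 0.0, 0.5]
width: 0.0364
```

```bash
python3 - <<'E'
from h import *
s=cap('side')
cv2.imwrite('pics/s16.png',cv2.resize(s['image'][270:410,340:480,::-1],None,fx=4,fy=4,interpolation=cv2.INTER_CUBIC))
nav([.4585,-.455,.002],10)
E
```

```text
t 34.6 pos [ 0.4581 -0.4553  0.0113] xyaw 9.8 q [-0.83  0.24  1.46 -0.02  1.4  -1.  ] F [0.2 0.5 0.3] w 0.0359 down [ 0.017 -0.04  -0.999]
  spin world 0.2 deg -> tool spin -0.003 rad (sign by y axis), q6 approx -0.99/-1.00
  spin world -179.8 deg -> tool spin 3.139 rad (sign by y axis), q6 approx -4.14/2.14
  shift world [ 0.4  0.3 -9.3] tool now [0.4 9.3 0.6]
  after spin to 10 tool [0.4 9.3 0.6]
  after spin to 190 tool [-0.6  9.3  0.2]
```

View pics/s16.png

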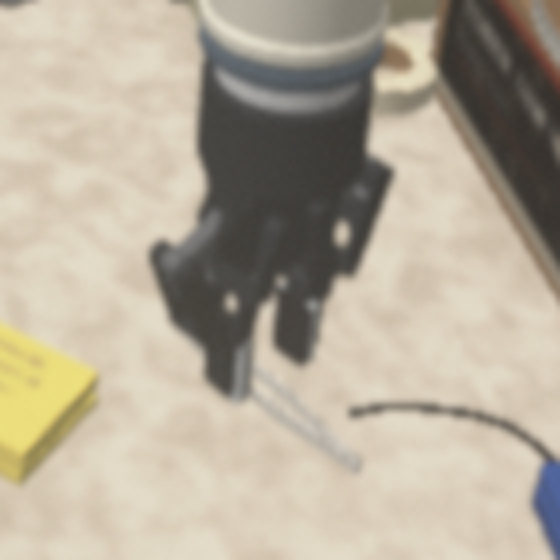

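{"name": "jog_arm", "arguments": {
  "steps": [-0.15,0,6,0,0,-0.15,0,3,0,0,-1,0,0,0,0,-1,0,0,0,0,-1,0,0,0,0,-1,0,0,0,0,-1,0,-10,0,0,-1,0,-10,0,0,-1,0,-10,0,0,-1,0,-10,0,0,-1,0,-10,0,0,-1,0,-10,0,0,-1,0,-10,0,0,-1,0,-10,0,0,-1,0,-10,0,0,-1,0,-10,0,0,-1,0,-10,0,0,-1,0,-10,0,0,-1,0,-10,0,0,-1,0,0,0,0]
}}

```text
time_s: 36.65
position: [0.457, -0.451, 0.1485]
tool_rot: [-0.687, 0.721, 0.067, -0.054]
contact_force: [0.3, -0.3, 0.4]
width: 0.0116
```

```bash
python3 - <<'E'
from h import *
s=cap('side')
cv2.imwrite('pics/s17.png',cv2.resize(s['image'][140:400,250:460,::-1],None,fx=2.3,fy=2.3,interpolation=cv2.INTER_CUBIC))
nav(box(0,-.006,.17),72.9)
E
```

```text
t 36.7 pos [ 0.4568 -0.4508  0.1475] xyaw 9.9 q [-0.82  0.16  1.31 -0.02  1.63 -1.  ] F [ 0.  -0.8 -0.6] w 0.0115 down [ 0.022 -0.045 -0.999]
  spin world 63.0 deg -> tool spin -1.100 rad (sign by y axis), q6 approx 0.10/-2.10
  spin world -117.0 deg -> tool spin 2.041 rad (sign by y axis), q6 approx -3.04/1.04
  shift world [ 72.4 445.1  22.5] tool now [147.8 -41.1 424.6]
  after spin to 73 tool [446.9 -19.4  60.8]
  after spin to 253 tool [-446.3  -25.5  -63. ]
```

View pics/s17.png

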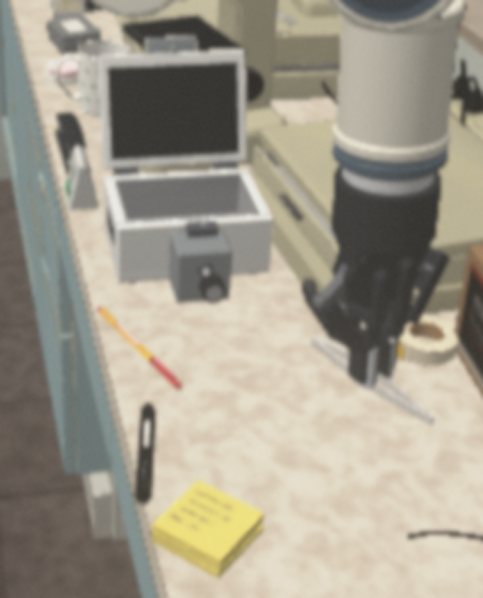

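{"name": "jog_arm", "arguments": {
  "steps": [-1,0,-10,0,-0.12,-1,0,-10,0,-0.14,-1,0,-5,0,-0.14,-1,0,0,0,-0.14,-1,0,0,0,-0.14,-1,0,0,0,-0.14,-1,0,0,0,-0.14,-1,0,0,0,-0.1,-1,0,0,0,0,-1,0,0,0,0]
}}

```text
time_s: 37.7
position: [0.4544, -0.4477, 0.1646]
tool_rot: [-0.556, 0.581, 0.416, -0.424]
contact_force: [-0.1, 0.2, 0.0]
width: 0.0114
```

```bash
python3 - <<'E'
from h import *
nav(box(0,-.006,.17),72.9)
E
```

```text
t 37.7 pos [ 0.4544 -0.4477  0.1646] xyaw 72.9 q [-0.82  0.16  1.28 -0.02  1.67 -2.1 ] F [-0.1  0.2  0. ] w 0.0114 down [ 0.013 -0.036 -0.999]
  spin world 0.0 deg -> tool spin -0.000 rad (sign by y axis), q6 approx -2.10/-2.10
  spin world -180.0 deg -> tool spin 3.141 rad (sign by y axis), q6 approx -5.24/1.04
  shift world [ 74.8 442.    5.4] tool now [444.  -20.1  58.3]
  after spin to 73 tool [444.  -20.1  58.1]
  after spin to 253 tool [-444.4    9.4  -58.3]
```

{"name": "jog_arm", "arguments": {
  "steps": [-1,15,-2,2,0,-1,24,-2,3,0,-1,24,-2,3,0,-1,24,-2,3,0,-1,24,-2,3,0,-1,24,-2,3,0,-1,24,-1,3,0,-1,24,-1,3,0,-1,24,-1,3,0,-1,24,-1,3,0,-1,24,0,3,0,-1,24,0,3,0,-1,24,0,3,0,-1,24,0,3,0,-1,24,0,3,0,-1,24,0,3,0,-1,24,0,3,0,-1,20,0,3,0,-1,0,0,0,0]
}}

```text
time_s: 39.6
position: [0.5313, 0.0021, 0.1692]
tool_rot: [-0.564, 0.586, 0.41, -0.413]
contact_force: [0.2, -0.0, 0.3]
width: 0.0113
```

```bash
python3 - <<'E'
from h import *
nav(box(0,-.006,.1),72.9)
s=cap('side');cv2.imwrite('pics/s18.png',cv2.resize(s['image'][140:340,250:460,::-1],None,fx=3,fy=3,interpolation=cv2.INTER_CUBIC))
E
```

```text
t 39.6 pos [0.5313 0.0021 0.1692] xyaw 71.2 q [-0.04 -0.11  1.54 -0.03  1.69 -1.29] F [ 0.2 -0.   0.3] w 0.0113 down [ 0.016 -0.028 -0.999]
  spin world 1.7 deg -> tool spin -0.030 rad (sign by y axis), q6 approx -1.26/-1.32
  spin world -178.3 deg -> tool spin 3.112 rad (sign by y axis), q6 approx -4.40/1.82
  shift world [ -2.1  -7.9 -69.2] tool now [-6.7 69.3  1.1]
  after spin to 73 tool [-6.7 69.3  1.4]
  after spin to 253 tool [ 9.6 68.9  1.9]
```

View pics/s18.png

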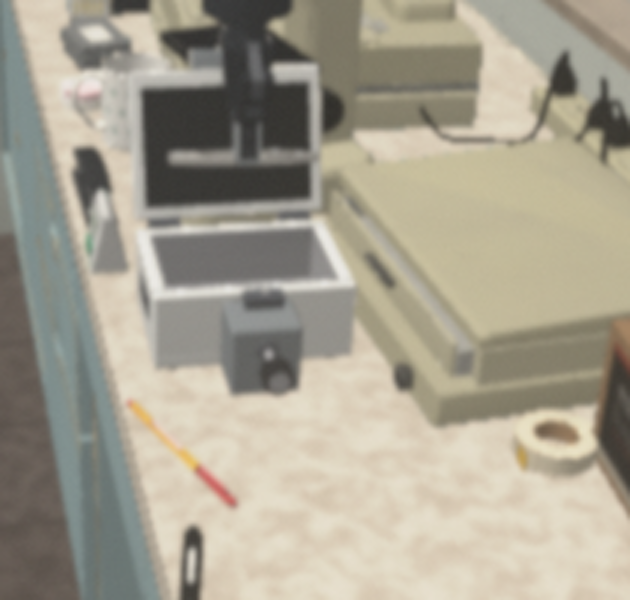

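{"name": "jog_arm", "arguments": {
  "steps": [-1,-3,5,1,-0.03,-1,-3,10,0,0,-1,0,10,0,0,-1,0,10,0,0,-1,0,10,0,0,-1,0,10,0,0,-1,0,10,0,0,-1,0,0,0,0]
}}

```text
time_s: 40.45
position: [0.5275, -0.0085, 0.0982]
tool_rot: [-0.559, 0.581, 0.416, -0.42]
contact_force: [-0.7, 0.3, 0.3]
width: 0.0113
```

```bash
python3 - <<'E'
from h import *
im=cv2.imread('pics/t14.png');cv2.imwrite('pics/t14z.png',cv2.resize(im[80:310,90:300],None,fx=2.6,fy=2.6))
t=cap('top')
for uv in ((205,272),(245,150),(165,253),(210,128)):
    p=ray(t,uv[0]/2.96+230,uv[1]/2.96+150,.028)[:2]-C; print(p@ex,p@ey)
nav(box(0,-.006,.040),72.9)
E
```

```text
-0.06238617513589953 -0.027806018228119
0.057859169414470946 -0.026431663605618612
-0.05745422917603184 0.013157947541176064
0.06708592250983493 0.011266906624551445
t 40.5 pos [ 0.5278 -0.0085  0.099 ] xyaw 72.5 q [-0.06 -0.1   1.66 -0.03  1.57 -1.33] F [-0.1 -0.9  0. ] w 0.0115 down [ 0.015 -0.03  -0.999]
  spin world 0.4 deg -> tool spin -0.007 rad (sign by y axis), q6 approx -1.32/-1.33
  spin world -179.6 deg -> tool spin 3.135 rad (sign by y axis), q6 approx -4.46/1.81
  shift world [  1.3   2.8 -59. ] tool now [ 4.5 58.9  0.9]
  after spin to 73 tool [ 4.5 58.9  0.9]
  after spin to 253 tool [-1.7 59.1  1.8]
```

View pics/t14z.png

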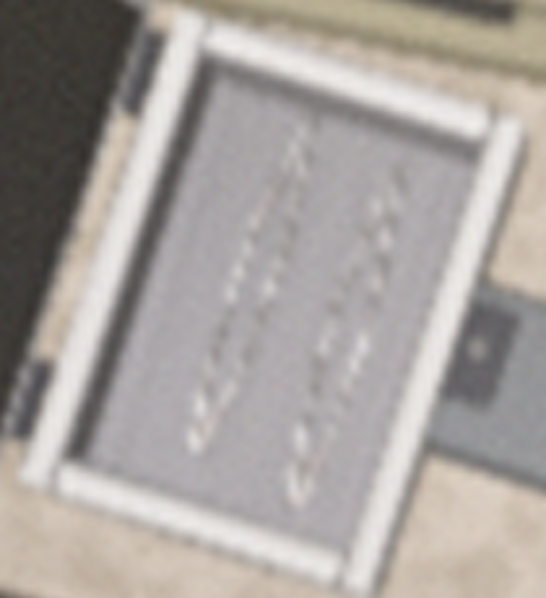

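{"name": "jog_arm", "arguments": {
  "steps": [-1,2,10,1,-0.007,-1,2,10,0,0,-1,0,10,0,0,-1,0,10,0,0,-1,0,10,0,0,-1,0,5,0,0,-1,0,0,0,0]
}}

```text
time_s: 41.2
position: [0.5294, -0.0055, 0.0396]
tool_rot: [-0.557, 0.58, 0.419, -0.422]
contact_force: [-0.2, -0.7, -0.1]
width: 0.0115
```

```bash
python3 - <<'E'
from h import *
nav(box(0,-.0065,.036),72.9)
E
```

```text
t 41.2 pos [ 0.5294 -0.0055  0.0396] xyaw 73.0 q [-0.06 -0.06  1.73 -0.03  1.46 -1.33] F [-0.2 -0.7 -0.1] w 0.0115 down [ 0.016 -0.03  -0.999]
  spin world -0.1 deg -> tool spin 0.001 rad (sign by y axis), q6 approx -1.33/-1.33
  spin world 179.9 deg -> tool spin -3.140 rad (sign by y axis), q6 approx 1.81/-4.47
  shift world [-0.4 -0.7 -3.6] tool now [-0.7  3.6  0.3]
  after spin to 73 tool [-0.7  3.6  0.3]
  after spin to 253 tool [ 0.9  3.6 -0.1]
```

{"name": "jog_arm", "arguments": {
  "steps": [-1,-1,4,0,0,-1,0,0,0,0,-0.5,0,0,0,0,-0.5,0,0,0,0,-0.5,0,0,0,0,-0.5,0,-10,0,0,-0.5,0,-10,0,0,-0.5,0,-10,0,0,-0.5,0,-10,0,0,-0.5,0,-10,0,0,-0.5,0,-10,0,0,-0.5,0,-10,0,0,-0.5,0,-10,0,0,-0.5,0,-10,0,0,-0.5,0,-10,0,0,-0.5,0,-10,0,0,-1,0,-10,0,0,-1,0,-10,0,0,-1,0,0,0,0]
}}

```text
time_s: 43.1
position: [0.5283, -0.0026, 0.1817]
tool_rot: [-0.555, 0.582, 0.421, -0.42]
contact_force: [1.1, 0.7, 0.3]
width: 0.0001
```

```bash
python3 - <<'E'
from h import *
nav(box(-.05,.112,.29),72.9)
s=cap('side');P=pts(s)
# heights near microscope
t=cap('top');Q=pts(t)
for P in(P,Q):
  m=(P[...,0]>.40)&(P[...,0]<.72)&(P[...,1]>.13)&(P[...,1]<.3)&(P[...,2]>.1)&(P[...,2]<.4)
  q=P[m];print(len(q),q.min(0),q.max(0))
  for xl in np.arange(.44,.72,.04):
    k=q[(q[:,0]>=xl)&(q[:,0]<xl+.04)]
    if len(k): print(round(xl,2),len(k),'ymin',k[:,1].min().round(3),'zmax',k[:,2].max().round(3))
E
```

```text
t 43.1 pos [ 0.5283 -0.0026  0.1817] xyaw 73.0 q [-0.05 -0.13  1.54 -0.03  1.71 -1.33] F [1.1 0.7 0.3] w 0.0001 down [ 0.024 -0.03  -0.999]
  spin world -0.1 deg -> tool spin 0.001 rad (sign by y axis), q6 approx -1.33/-1.33
  spin world 179.9 deg -> tool spin -3.141 rad (sign by y axis), q6 approx 1.81/-4.47
  shift world [-12.3 124.4 108.3] tool now [ 112.9 -112.2   44.7]
  after spin to 73 tool [ 112.9 -112.2   44.8]
  after spin to 253 tool [-117.6 -104.2  -51.6]
504 [0.4813 0.1305 0.1523] [0.7199 0.2998 0.3694]
0.48 11 ymin 0.13 zmax 0.207
0.6 94 ymin 0.266 zmax 0.369
0.64 17 ymin 0.207 zmax 0.164
0.68 382 ymin 0.188 zmax 0.359
3637 [0.4843 0.1382 0.1499] [0.72   0.3    0.3999]
0.48 7 ymin 0.138 zmax 0.205
0.56 6 ymin 0.199 zmax 0.166
0.6 1322 ymin 0.194 zmax 0.373
0.64 1402 ymin 0.192 zmax 0.4
0.68 900 ymin 0.191 zmax 0.4
```

{"name": "jog_arm", "arguments": {
  "steps": [-1,0,-10,0,0,-1,0,-15,5,0,-1,0,-15,10,0,-1,0,-15,10,0,-1,0,-15,10,0,-1,0,-15,10,0,-1,0,-15,0,0,-1,0,-10,0,0,0.4,14,0,0,0,0.4,20,0,0,0,0.4,20,0,0,0,0.4,20,0,0,0,0.4,20,0,0,0,0.4,15,0,0,0,0.4,0,0,0,0]
}}

```text
time_s: 44.7
position: [0.5113, 0.1277, 0.2925]
tool_rot: [-0.557, 0.58, 0.419, -0.422]
contact_force: [-0.1, -0.8, 0.2]
width: 0.0594
```

```bash
python3 - <<'E'
from h import *
nav(box(-.05,.112,.18),72.9)
t=cap('top');s=cap('side')
cv2.imwrite('pics/t19.png',cv2.resize(t['image'][170:270,230:370,::-1],None,fx=5.5,fy=5.5,interpolation=cv2.INTER_CUBIC))
cv2.imwrite('pics/s19.png',cv2.resize(s['image'][100:300,250:460,::-1],None,fx=3,fy=3,interpolation=cv2.INTER_CUBIC))
E
```

```text
t 44.7 pos [0.5113 0.1277 0.2925] xyaw 72.9 q [ 0.2  -0.09  1.3  -0.03  1.92 -1.08] F [-0.1 -0.8  0.2] w 0.0594 down [ 0.016 -0.029 -0.999]
  spin world -0.0 deg -> tool spin 0.000 rad (sign by y axis), q6 approx -1.08/-1.08
  spin world 180.0 deg -> tool spin -3.141 rad (sign by y axis), q6 approx 2.06/-4.23
  shift world [   4.8   -5.9 -112.5] tool now [ -1.7 112.6  -3.6]
  after spin to 73 tool [ -1.7 112.6  -3.6]
  after spin to 253 tool [  6.8 112.1   8.9]
```

View pics/t19.png

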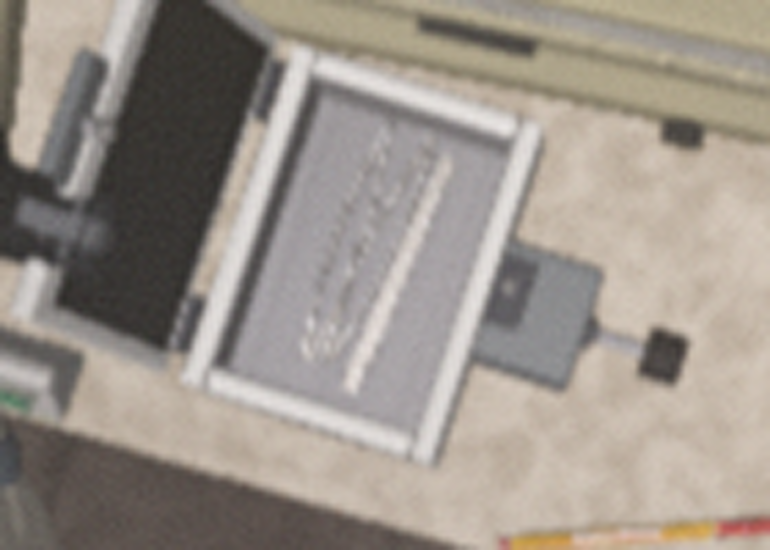

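View pics/s19.png

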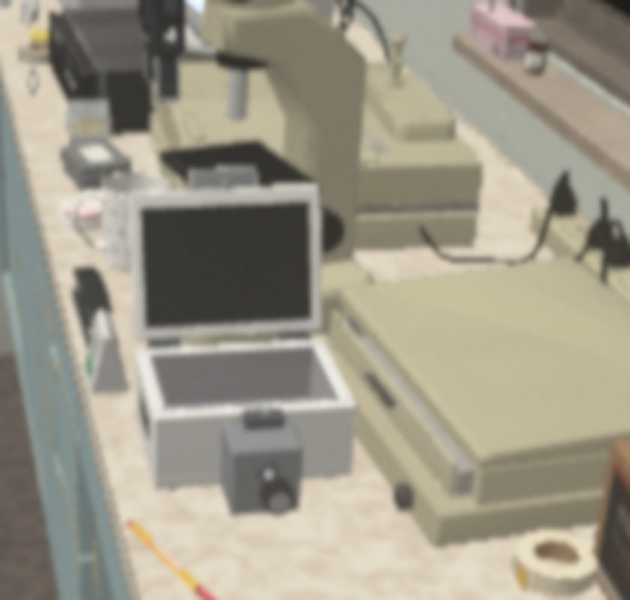

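```bash
python3 - <<'E'
from h import *
ims=[];ds=[]
for i in range(8):
    t=cap('top');ims.append(t['image'].astype(float));ds.append(t['depth'])
im=np.mean(ims,0).astype(np.uint8)
cr=cv2.resize(im[175:250,265:330,::-1],None,fx=9,fy=9,interpolation=cv2.INTER_LANCZOS4)
cv2.imwrite('pics/t20.png',cv2.resize(cr,None,fx=.85,fy=.85))
t['depth']=np.mean(ds,0);P=pts(t)
X=(P[...,:2]-C)@ex;Y=(P[...,:2]-C)@ey;Z=P[...,2]
# height map binned by Y for central X
for x0 in (-.05,-.025,0,.025,.05):
  r=[]
  for y in np.arange(-.05,.05,.004):
    m=(abs(X-x0)<.008)&(abs(Y-y)<.003)&(Z<.07)
    r.append(int(round(np.nanmax(Z[m])*1000)) if m.any() else -1)
  print(x0,r)
im2=np.mean([cap('side')['image'].astype(float) for i in range(6)],0).astype(np.uint8)
cv2.imwrite('pics/s20.png',cv2.resize(im2[195:270,290:375,::-1],None,fx=8,fy=8,interpolation=cv2.INTER_LANCZOS4))
E
```

```text
-0.05 [-1, 23, 24, 24, 23, 24, 24, 24, 23, 34, 34, 33, 23, 30, 31, 31, 30, 30, 24, 24, 24, 23, 23, 24, 24]
-0.025 [-1, 23, 24, 23, 23, 23, 23, 23, 34, 37, 37, 36, 31, 24, 31, 31, 23, 29, 29, 23, 23, 24, 23, 23, 23]
0 [-1, 23, 25, 23, 24, 24, 23, 24, 36, 37, 37, 30, 25, 30, 30, 30, 24, 27, 30, 24, 24, 24, 24, 24, 23]
0.025 [-1, 23, 23, 23, 23, 23, 23, 36, 36, 36, 35, 29, 24, 30, 30, 30, 24, 29, 29, 24, 23, 23, 23, 24, 24]
0.05 [-1, 24, 24, 24, 23, 23, 23, 34, 34, 33, 31, 30, 30, 29, 23, 31, 31, 30, 24, 23, 23, 24, 23, 23, 23]
```

View pics/t20.png

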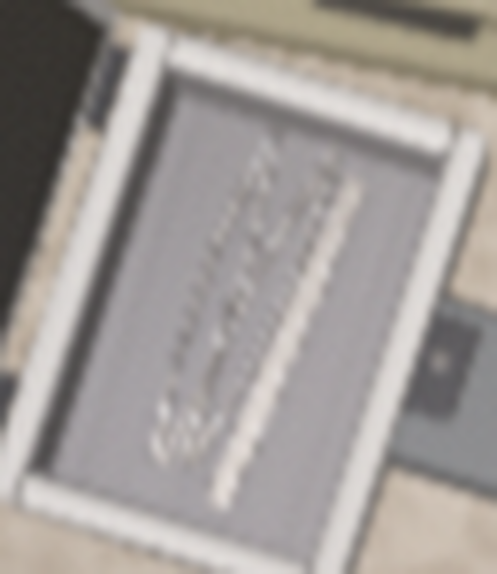

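View pics/s20.png

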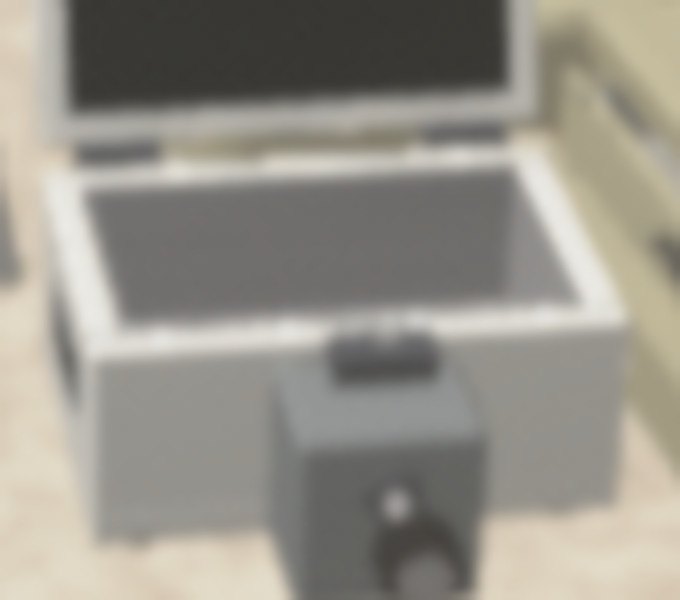

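```bash
cat >> h.py <<'E'
def hmap(name,n=8):
    ims=[];ds=[]
    for i in range(n):
        t=cap('top');ims.append(t['image'].astype(float));ds.append(t['depth'])
    im=np.mean(ims,0);t['depth']=np.median(ds,0)
    S=4 # px/mm
    def rect(z):
        pts_=[(-.08,.06),(.08,.06),(.08,-.06),(-.08,-.06)]
        src=np.float32([proj(t,box(x,y,z)) for x,y in pts_])
        dst=np.float32([(0,0),(160*S,0),(160*S,120*S),(0,120*S)])
        return cv2.getPerspectiveTransform(src,dst)
    M=rect(.03)
    o=cv2.warpPerspective(im.astype(np.uint8),M,(160*S,120*S),flags=cv2.INTER_CUBIC)
    P=pts(t);Zw=cv2.warpPerspective(P[...,2].astype(np.float32),M,(160*S,120*S),flags=cv2.INTER_LINEAR)
    g=np.clip((Zw-.018)/.022*255,0,255).astype(np.uint8)
    cm=cv2.applyColorMap(g,cv2.COLORMAP_JET)
    o=o[:,:,::-1].copy()
    for A in (o,cm):
        for k in range(-50,60,10): cv2.line(A,(0,int((60-k)*S)),(8,int((60-k)*S)),(0,0,255),1)
    out=np.vstack([o,cm]);cv2.imwrite('pics/'+name+'.png',cv2.resize(out,None,fx=.62,fy=.62,interpolation=cv2.INTER_AREA))
    return Zw
E
python3 -c "
from h import *
hmap('h1')"
```

```text
(no output)
```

View pics/h1.png

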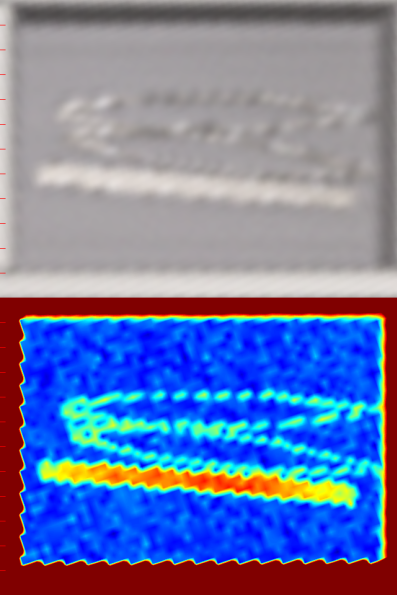

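```bash
python3 - <<'E'
from h import *
nav(box(0,.010,.2),72.9)
E
```

```text
t 45.9 pos [0.5112 0.1257 0.2937] xyaw 72.8 q [ 0.2  -0.09  1.3  -0.03  1.92 -1.09] F [ 0.2  0.8 -0.4] w 0.0602 down [ 0.018 -0.029 -0.999]
  spin world 0.1 deg -> tool spin -0.002 rad (sign by y axis), q6 approx -1.08/-1.09
  spin world -179.9 deg -> tool spin 3.139 rad (sign by y axis), q6 approx -4.22/2.05
  shift world [  22.7 -116.1  -93.7] tool now [-102.1   97.4  -53.6]
  after spin to 73 tool [-102.2   97.4  -53.4]
  after spin to 253 tool [106.4  89.9  58.1]
```

{"name": "jog_arm", "arguments": {
  "steps": [-1,-10,0,-5,0,-1,-20,0,-10,0,-1,-20,0,-10,0,-1,-20,0,-10,0,-1,-20,0,-10,0,-1,-12,0,-8,0,-1,0,10,0,0,-1,0,12,0,0,-1,0,12,0,0,-1,0,12,0,0,-1,0,12,0,0,-1,0,12,0,0,-1,0,12,0,0,-1,0,12,0,0,-1,0,0,0,0]
}}

```text
time_s: 47.4
position: [0.5327, 0.0055, 0.1921]
tool_rot: [-0.557, 0.579, 0.419, -0.423]
contact_force: [-0.9, -0.4, 0.2]
width: -0.0001
```

```bash
python3 - <<'E'
from h import *
nav(box(0,.010,.1),72.9)
E
```

```text
t 47.4 pos [0.5327 0.0055 0.1921] xyaw 73.1 q [-0.04 -0.11  1.5  -0.03  1.74 -1.32] F [-0.9 -0.4  0.2] w -0.0001 down [ 0.013 -0.028 -1.   ]
  spin world -0.2 deg -> tool spin 0.003 rad (sign by y axis), q6 approx -1.32/-1.31
  spin world 179.8 deg -> tool spin -3.139 rad (sign by y axis), q6 approx 1.82/-4.45
  shift world [  1.1   4.1 -92.1] tool now [ 6.4 91.9  2. ]
  after spin to 73 tool [ 6.4 91.9  2.1]
  after spin to 253 tool [-2.  92.1  1.8]
```

{"name": "jog_arm", "arguments": {
  "steps": [-1,3,10,1,0,-1,3,12,1,0,-1,0,12,0,0,-1,0,12,0,0,-1,0,12,0,0,-1,0,12,0,0,-1,0,12,0,0,-1,0,12,0,0,-1,0,12,0,0,-1,0,12,0,0,-1,0,10,0,0,-1,0,5,0,0,-1,0,0,0,0]
}}

```text
time_s: 48.7
position: [0.5345, 0.0081, 0.0469]
tool_rot: [-0.557, 0.579, 0.419, -0.423]
contact_force: [0.0, -0.7, -0.0]
width: -0.0001
```

```bash
python3 - <<'E'
from h import *
nav(box(0,.010,.034),72.9)
E
```

```text
t 48.7 pos [0.5345 0.0081 0.0469] xyaw 73.0 q [-0.03 -0.05  1.7  -0.03  1.48 -1.3 ] F [ 0.  -0.7 -0. ] w -0.0001 down [ 0.013 -0.028 -1.   ]
  spin world -0.1 deg -> tool spin 0.002 rad (sign by y axis), q6 approx -1.31/-1.30
  spin world 179.9 deg -> tool spin -3.139 rad (sign by y axis), q6 approx 1.84/-4.44
  shift world [ -0.7   1.5 -12.9] tool now [ 1.5 12.9  1.3]
  after spin to 73 tool [ 1.5 12.9  1.3]
  after spin to 253 tool [-0.9 13.  -0.8]
```

{"name": "jog_arm", "arguments": {
  "steps": [-1,1,6,1,0,-1,0,5,0,0,-1,0,1,0,0,-1,0,0,0,0]
}}

```text
time_s: 49.1
position: [0.5349, 0.0091, 0.0354]
tool_rot: [-0.557, 0.58, 0.419, -0.422]
contact_force: [1.0, 0.1, -0.9]
width: -0.0001
```

{"name": "jog_arm", "arguments": {
  "steps": [-1,0,1,0,0,-1,-20,0.5,0,0,-1,-6,0,0,0,-1,0,0,0,0]
}}

```text
time_s: 49.5
position: [0.528, -0.0159, 0.0355]
tool_rot: [-0.556, 0.58, 0.42, -0.422]
contact_force: [0.5, -0.2, -0.7]
width: -0.0001
```

```bash
python3 - <<'E'
from h import *
p=bot.sense()['position'][:2]-C;print('box',p@ex,p@ey)
nav(box(0,-.010,.034),72.9)
hmap('h2',4)
E
```

```text
box 0.0019271999317903193 -0.016056325301060822
t 49.5 pos [ 0.528  -0.0159  0.0355] xyaw 73.1 q [-0.08 -0.07  1.74 -0.03  1.45 -1.35] F [ 0.5 -0.2 -0.7] w -0.0001 down [ 0.018 -0.028 -0.999]
  spin world -0.2 deg -> tool spin 0.003 rad (sign by y axis), q6 approx -1.35/-1.35
  spin world 179.8 deg -> tool spin -3.139 rad (sign by y axis), q6 approx 1.79/-4.49
  shift world [-0.1  6.4 -1.5] tool now [6.1 1.3 1.9]
  after spin to 73 tool [6.1 1.3 2. ]
  after spin to 253 tool [-6.   1.7 -1.9]
```

View pics/h2.png

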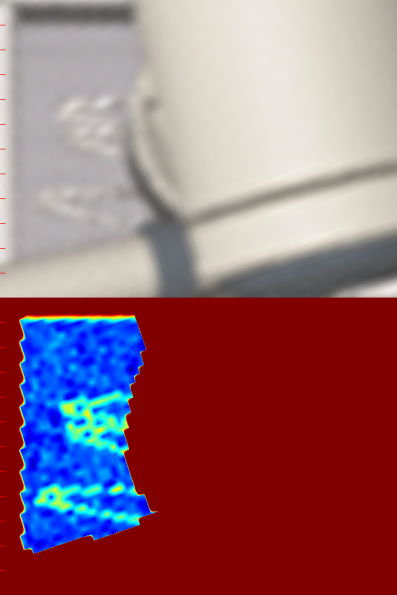

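It tipped flat. I'll go up and back to the lid.

{"name": "jog_arm", "arguments": {
  "steps": [-1,0,-6,0,0,-1,0,-12,0,0,-1,0,-14,0,0,-1,0,-14,0,0,-1,0,-14,0,0,-1,0,-14,0,0,-1,0,-14,0,0,-1,0,-14,0,0,-1,0,-14,0,0,-1,0,-14,0,0,-1,0,-14,0,0,-1,0,-14,0,0,-1,0,-14,0,0,-1,0,-14,0,0,-1,0,-14,0,0,-1,0,-14,0,0,-1,0,-12,0,0,-1,0,-6,0,0,-1,0,0,0,0]
}}

```text
time_s: 51.6
position: [0.524, -0.0069, 0.2912]
tool_rot: [-0.555, 0.58, 0.422, -0.421]
contact_force: [0.7, 0.5, 0.0]
width: -0.0001
```

```bash
python3 - <<'E'
from h import *
nav(box(-.05,.112,.29),72.9)
E
```

```text
t 51.6 pos [ 0.524  -0.0069  0.2912] xyaw 73.2 q [-0.06 -0.11  1.33 -0.03  1.9  -1.35] F [0.7 0.5 0. ] w -0.0001 down [ 0.023 -0.028 -0.999]
  spin world -0.3 deg -> tool spin 0.006 rad (sign by y axis), q6 approx -1.35/-1.34
  spin world 179.7 deg -> tool spin -3.136 rad (sign by y axis), q6 approx 1.79/-4.48
  shift world [ -7.9 128.6  -1.2] tool now [120.9  -2.5  44.7]
  after spin to 73 tool [120.6  -2.5  45.3]
  after spin to 253 tool [-120.6    5.   -45.3]
```

{"name": "jog_arm", "arguments": {
  "steps": [0.4,10,0,4,0,0.4,20,0,7,0,0.4,20,0,7,0,0.4,20,0,7,0,0.4,20,0,7,0,0.4,15,0,7,0,0.4,5,0,4,0,0.4,0,0,0,0]
}}

```text
time_s: 52.4
position: [0.5117, 0.1188, 0.2804]
tool_rot: [-0.557, 0.578, 0.419, -0.424]
contact_force: [0.1, -0.1, 0.1]
width: 0.0596
```

```bash
python3 - <<'E'
from h import *
nav(box(-.05,.112,.182),72.9)
hmap('h3',8)
s=cap('side');P=pts(s)
X=(P[...,:2]-C)@ex;Y=(P[...,:2]-C)@ey;Z=P[...,2]
m=(Z>.1)&(Z<.2)&(abs(X)<.085)&(Y>.045)&(Y<.14)
q=np.stack([Y[m],Z[m]],-1);q0=q.mean(0);v=np.linalg.svd(q-q0,full_matrices=False)[2][0];print('lid',q0,np.degrees(np.arctan2(v[1],v[0]))%180)
E
```

```text
t 52.4 pos [0.5117 0.1188 0.2804] xyaw 73.2 q [ 0.18 -0.1   1.33 -0.03  1.9  -1.11] F [ 0.1 -0.1  0.1] w 0.0596 down [ 0.011 -0.028 -1.   ]
  spin world -0.3 deg -> tool spin 0.006 rad (sign by y axis), q6 approx -1.11/-1.10
  spin world 179.7 deg -> tool spin -3.136 rad (sign by y axis), q6 approx 2.03/-4.24
  shift world [  4.3   3.  -98.4] tool now [ 6.4 98.3 -1.4]
  after spin to 73 tool [ 6.4 98.3 -1.4]
  after spin to 253 tool [-1.8 98.4  5.1]
lid [0.0908 0.1505] 70.88535714500544
```

View pics/h3.png

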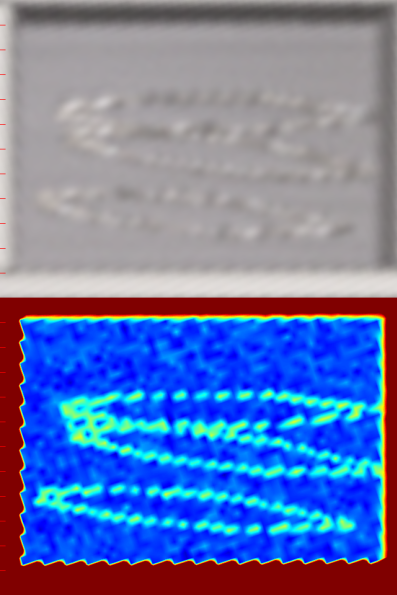

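All three forceps are flat. Now I'll straddle the lid's edge.

{"name": "jog_arm", "arguments": {
  "steps": [0.4,3,8,-1,0,0.4,3,10,0,0,0.4,0,10,0,0,0.4,0,10,0,0,0.4,0,10,0,0,0.4,0,10,0,0,0.4,0,10,0,0,0.4,0,10,0,0,0.4,0,8,0,0,0.4,0,0,0,0]
}}

```text
time_s: 53.85
position: [0.5157, 0.12, 0.185]
tool_rot: [-0.558, 0.578, 0.417, -0.424]
contact_force: [0.1, 0.7, 0.1]
width: 0.0599
```

```bash
python3 - <<'E'
from h import *
p=bot.sense()['position'][:2]-C;print('box',p@ex,p@ey)
nav(box(-.05,.112,.182),72.9)
s=cap('side');cv2.imwrite('pics/s21.png',cv2.resize(s['image'][110:260,260:400,::-1],None,fx=4,fy=4,interpolation=cv2.INTER_CUBIC))
t=cap('top');cv2.imwrite('pics/t21.png',cv2.resize(t['image'][170:270,200:340,::-1],None,fx=5.5,fy=5.5,interpolation=cv2.INTER_CUBIC))
E
```

```text
box -0.04982963673838317 0.11017265094446062
t 53.9 pos [0.5157 0.12   0.185 ] xyaw 73.0 q [ 0.18 -0.11  1.51 -0.03  1.74 -1.1 ] F [0.1 0.7 0.1] w 0.0599 down [ 0.009 -0.028 -1.   ]
  spin world -0.1 deg -> tool spin 0.002 rad (sign by y axis), q6 approx -1.10/-1.09
  spin world 179.9 deg -> tool spin -3.139 rad (sign by y axis), q6 approx 2.04/-4.24
  shift world [ 0.4  1.8 -3. ] tool now [1.9 3.  0.2]
  after spin to 73 tool [1.9 3.  0.2]
  after spin to 253 tool [-1.8  3.1 -0.1]
```

View pics/s21.png

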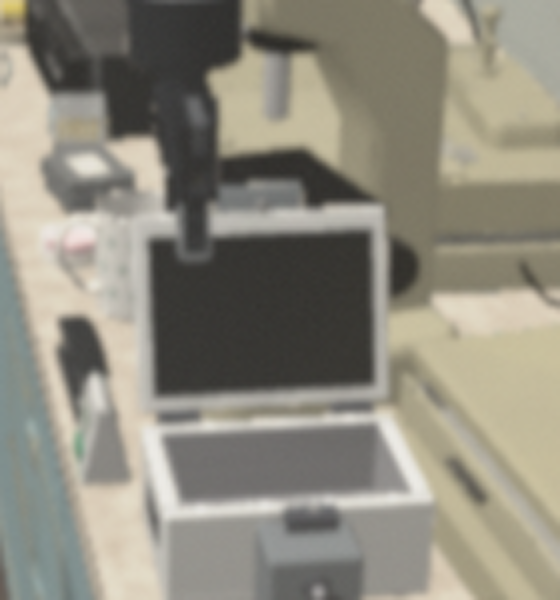

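View pics/t21.png

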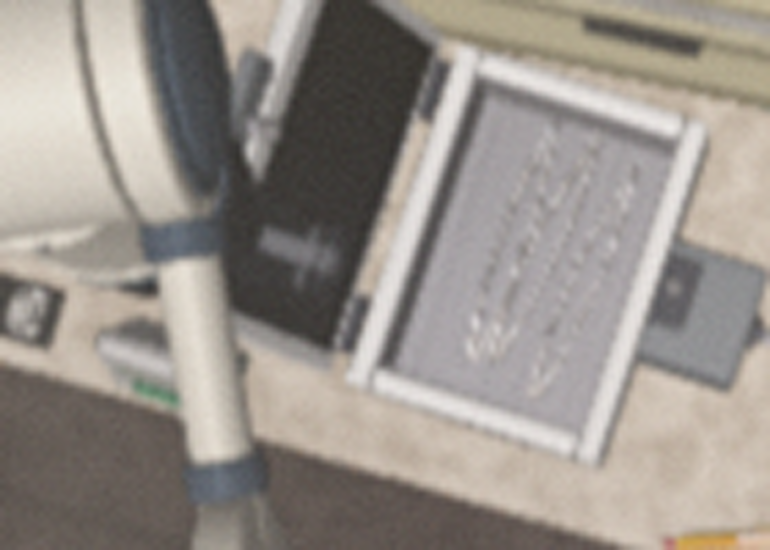

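{"name": "jog_arm", "arguments": {
  "steps": [0.4,-8,0,0,0,0.4,-10,0,0,0,0.4,-10,0,0,0,0.4,-10,0,0,0,0.4,-10,0,0,0,0.4,-10,0,0,0,0.4,-10,0,0,0,0.4,-10,0,0,0,0.4,-10,0,0,0,0.4,-8,0,0,0,0.4,0,0,0,0]
}}

```text
time_s: 55.05
position: [0.4865, 0.0201, 0.192]
tool_rot: [-0.557, 0.579, 0.42, -0.421]
contact_force: [0.6, -0.8, 1.0]
width: 0.0595
```

```bash
python3 - <<'E'
from h import *
p=bot.sense()['position'][:2]-C;print('box',p@ex,p@ey)
nav(box(-.05,.112,.182),72.9)
s=cap('side');cv2.imwrite('pics/s22.png',cv2.resize(s['image'][110:260,260:400,::-1],None,fx=4,fy=4,interpolation=cv2.INTER_CUBIC))
P=pts(s)
X=(P[...,:2]-C)@ex;Y=(P[...,:2]-C)@ey;Z=P[...,2]
m=(Z>.11)&(Z<.2)&(X>0)&(X<.08)&(Y>-.02)&(Y<.14)
q=np.stack([Y[m],Z[m]],-1);q0=np.median(q,0);v=np.linalg.svd(q-q0,full_matrices=False)[2][0];print('lid',q0,np.degrees(np.arctan2(v[1],v[0]))%180)
E
```

```text
box -0.048373246793123284 0.006198082016296724
t 55.0 pos [0.4865 0.0201 0.192 ] xyaw 73.0 q [-0.01 -0.23  1.61 -0.03  1.75 -1.29] F [ 0.6 -0.8  1. ] w 0.0595 down [ 0.017 -0.026 -1.   ]
  spin world -0.1 deg -> tool spin 0.002 rad (sign by y axis), q6 approx -1.29/-1.29
  spin world 179.9 deg -> tool spin -3.140 rad (sign by y axis), q6 approx 1.85/-4.43
  shift world [ 29.6 101.6 -10. ] tool now [106.    7.8   1.6]
  after spin to 73 tool [106.    7.8   1.8]
  after spin to 253 tool [-105.6   12.1   -1.3]
lid [0.0367 0.1574] 110.40103111753936
```

View pics/s22.png

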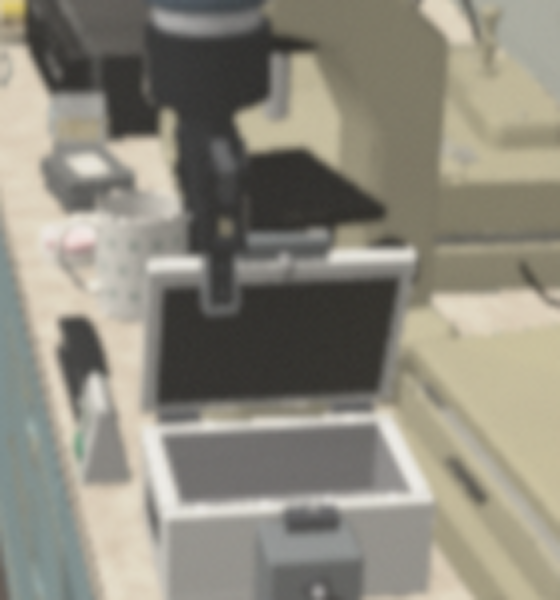

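{"name": "jog_arm", "arguments": {
  "steps": [0.4,4,-6,0,0,0.4,0,-12,0,0,0.4,0,-14,0,0,0.4,0,-14,0,0,0.4,0,-14,0,0,0.4,0,-14,0,0,-1,0,-10,0,0,-1,0,-5,0,0,-1,10,0,10,0,-1,15,0,15,0,-1,15,0,15,0,-1,15,0,10,0,-1,10,0,0,0,-1,5,0,0,0,-1,0,0,0,0]
}}

```text
time_s: 56.6
position: [0.4564, 0.1156, 0.2874]
tool_rot: [-0.556, 0.579, 0.421, -0.422]
contact_force: [-0.2, -0.5, -0.0]
width: 0.0
```

```bash
python3 - <<'E'
from h import *
p=bot.sense()['position'][:2]-C;print('box',p@ex,p@ey)
nav(box(0,.078,.185),72.9)
s=cap('side');cv2.imwrite('pics/s23.png',cv2.resize(s['image'][100:260,260:400,::-1],None,fx=3.7,fy=3.7,interpolation=cv2.INTER_CUBIC))
P=pts(s)
X=(P[...,:2]-C)@ex;Y=(P[...,:2]-C)@ey;Z=P[...,2]
m=(Z>.11)&(Z<.2)&(X>0)&(X<.08)&(Y>-.02)&(Y<.14)
q=np.stack([Y[m],Z[m]],-1);q0=np.median(q,0);v=np.linalg.svd(q-q0,full_matrices=False)[2][0];print('lid',q0,np.degrees(np.arctan2(v[1],v[0]))%180)
E
```

```text
box -0.10524067567960908 0.08857533079713131
t 56.6 pos [0.4564 0.1156 0.2874] xyaw 73.1 q [ 0.2  -0.25  1.45 -0.03  1.92 -1.09] F [-0.2 -0.5 -0. ] w 0.0000 down [ 0.018 -0.027 -0.999]
  spin world -0.2 deg -> tool spin 0.004 rad (sign by y axis), q6 approx -1.09/-1.09
  spin world 179.8 deg -> tool spin -3.138 rad (sign by y axis), q6 approx 2.05/-4.23
  shift world [  97.5  -41.1 -102.4] tool now [  -8.9  105.2 -102.6]
  after spin to 73 tool [  -8.5  105.2 -102.6]
  after spin to 253 tool [ 12.6  99.5 107.8]
lid [0.0374 0.1575] 110.3190616720338
```

View pics/s23.png

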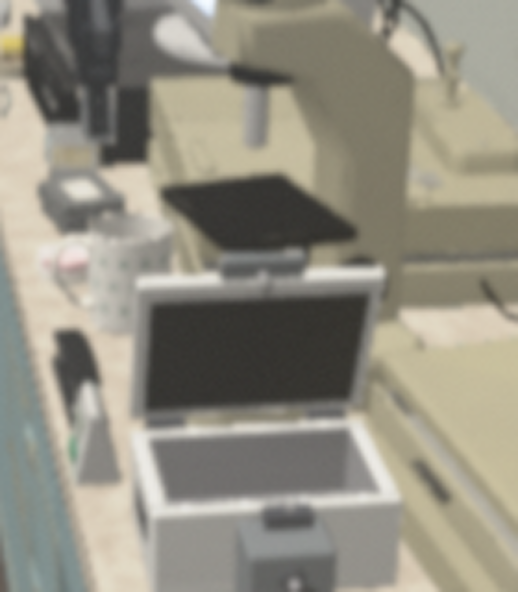

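{"name": "jog_arm", "arguments": {
  "steps": [-1,0,0,-12,0,-1,0,0,-20,0,-1,0,0,-20,0,-1,0,0,-20,0,-1,0,0,-18,0,-1,-4,0,-8,0,-1,0,8,0,0,-1,0,10,0,0,-1,0,10,0,0,-1,0,10,0,0,-1,0,10,0,0,-1,0,10,0,0,-1,0,10,0,0,-1,0,10,0,0,-1,0,6,0,0,-1,0,0,0,0]
}}

```text
time_s: 58.25
position: [0.5561, 0.0731, 0.1955]
tool_rot: [-0.558, 0.58, 0.418, -0.421]
contact_force: [-0.8, 0.2, 0.4]
width: 0.0001
```

```bash
python3 - <<'E'
from h import *
p=bot.sense()['position'][:2]-C;print('box',p@ex,p@ey)
nav(box(0,.078,.185),72.9)
E
```

```text
box 0.0025429535167254976 0.07729931371125114
t 58.2 pos [0.5561 0.0731 0.1955] xyaw 72.8 q [ 0.09 -0.03  1.42 -0.03  1.74 -1.19] F [-0.8  0.2  0.4] w 0.0001 down [ 0.015 -0.028 -0.999]
  spin world 0.1 deg -> tool spin -0.002 rad (sign by y axis), q6 approx -1.19/-1.19
  spin world -179.9 deg -> tool spin 3.140 rad (sign by y axis), q6 approx -4.33/1.95
  shift world [ -2.2   1.4 -10.5] tool now [ 0.9 10.5  2.8]
  after spin to 73 tool [ 0.9 10.5  2.8]
  after spin to 253 tool [-0.5 10.6 -2.3]
```

{"name": "jog_arm", "arguments": {
  "steps": [-1,-8,2,0,0,-1,-10,2,0,0,-1,-10,2,0,0,-1,-10,2,0,0,-1,-10,2,0,0,-1,-10,2,0,0,-1,-10,2,0,0,-1,-10,2,0,0,-1,-10,2,0,0,-1,-8,2,0,0,-1,0,0,0,0]
}}

```text
time_s: 59.35
position: [0.526, -0.0281, 0.1784]
tool_rot: [-0.557, 0.581, 0.419, -0.42]
contact_force: [0.7, 0.3, 0.1]
width: 0.0001
```

```bash
cat >> h.py <<'E'
def lid(x0=.035,x1=.083):
    o=[]
    for n in('side','top'):
        P=pts(cap(n));X=(P[...,:2]-C)@ex;Y=(P[...,:2]-C)@ey;Z=P[...,2]
        m=(Z>.083)&(Z<.24)&(abs(X)>x0)&(abs(X)<x1)&(Y>-.07)&(Y<.14)
        q=np.stack([Y[m],Z[m]],-1)
        if len(q)<30: print(n,'few');continue
        q0=np.median(q,0);v=np.linalg.svd(q-q0,full_matrices=False)[2][0];print('lid',n,len(q),q0,np.degrees(np.arctan2(v[1],v[0]))%180, 'theta %.3f'%np.radians(180-np.degrees(np.arctan2(v[1],v[0]))%180))
E
python3 - <<'E'
from h import *
p=bot.sense()['position'][:2]-C;print('box',p@ex,p@ey)
nav(box(0,-.035,.185),72.9)
lid()
s=cap('side');cv2.imwrite('pics/s24.png',cv2.resize(s['image'][100:260,260:400,::-1],None,fx=3.7,fy=3.7,interpolation=cv2.INTER_CUBIC))
E
```

```text
box 0.003617744414410566 -0.028314825061809813
t 59.4 pos [ 0.526  -0.0281  0.1784] xyaw 72.7 q [-0.1  -0.13  1.54 -0.03  1.71 -1.37] F [0.7 0.3 0.1] w 0.0001 down [ 0.019 -0.028 -0.999]
  spin world 0.2 deg -> tool spin -0.003 rad (sign by y axis), q6 approx -1.37/-1.38
  spin world -179.8 deg -> tool spin 3.138 rad (sign by y axis), q6 approx -4.51/1.76
  shift world [-5.4 -5.3  6.6] tool now [-6.8 -6.5  3.4]
  after spin to 73 tool [-6.8 -6.5  3.4]
  after spin to 253 tool [ 6.5 -6.6 -3.8]
lid side 597 [-0.0148  0.145 ] 138.71779235843732 theta 0.721
lid top 736 [0.0141 0.1402] 141.38210952784428 theta 0.674
```

View pics/s24.png

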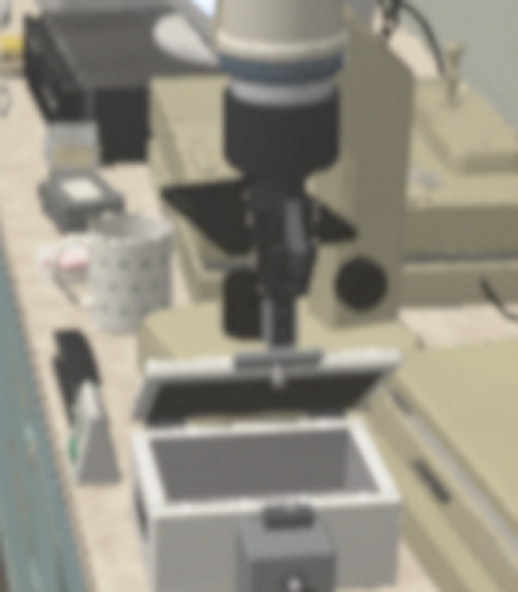

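{"name": "jog_arm", "arguments": {
  "steps": [-1,-4,6,0,0,-1,-4,8,0,0,-1,-4,8,0,0,-1,-4,8,0,0,-1,-4,8,0,0,-1,-3,8,0,0,-1,-3,8,0,0,-1,0,0,0,0]
}}

```text
time_s: 60.3
position: [0.5188, -0.0549, 0.1194]
tool_rot: [-0.557, 0.58, 0.419, -0.421]
contact_force: [0.8, -0.6, 0.0]
width: 0.0002
```

```bash
python3 - <<'E'
from h import *
p=bot.sense()['position'][:2]-C;print('box',p@ex,p@ey)
nav(box(0,-.074,.095),72.9)
lid()
E
```

```text
box 0.004617501748093522 -0.056021220034695764
t 60.3 pos [ 0.5188 -0.0549  0.1194] xyaw 72.9 q [-0.15 -0.13  1.65 -0.02  1.6  -1.43] F [ 0.8 -0.6  0. ] w 0.0002 down [ 0.018 -0.028 -0.999]
  spin world 0.0 deg -> tool spin -0.001 rad (sign by y axis), q6 approx -1.43/-1.43
  spin world -180.0 deg -> tool spin 3.141 rad (sign by y axis), q6 approx -4.57/1.71
  shift world [ -9.7 -15.8 -24.4] tool now [-17.5  24.7   5.2]
  after spin to 73 tool [-17.5  24.7   5.2]
  after spin to 253 tool [18.5 24.1 -4. ]
lid side 631 [-0.0271  0.1096] 170.41285809825666 theta 0.167
lid top 721 [-0.0141  0.1093] 168.12113115436188 theta 0.207
```

{"name": "jog_arm", "arguments": {
  "steps": [-1,-6,0,2,0,-1,-6,0,2,0,-1,-6,0,0,0,-1,0,6,0,0,-1,0,6,0,0,-1,0,6,0,0]
}}

```text
time_s: 61.0
position: [0.5113, -0.073, 0.1051]
tool_rot: [-0.555, 0.582, 0.421, -0.419]
contact_force: [-0.6, -1.5, 4.1]
width: 0.0002
```

```bash
python3 - <<'E'
from h import *
p=bot.sense()['position'][:2]-C;print('box',p@ex,p@ey)
nav(box(0,-.076,.091),72.9)
lid()
E
```

```text
box 0.0027329872571818362 -0.07551305713762178
t 61.0 pos [ 0.5113 -0.073   0.1051] xyaw 72.9 q [-0.19 -0.15  1.69 -0.02  1.57 -1.46] F [-0.6 -1.5  4.1] w 0.0002 down [ 0.025 -0.029 -0.999]
  spin world 0.0 deg -> tool spin -0.001 rad (sign by y axis), q6 approx -1.46/-1.46
  spin world -180.0 deg -> tool spin 3.141 rad (sign by y axis), q6 approx -4.61/1.68
  shift world [ -2.8   0.3 -14.1] tool now [-0.2 14.   3.2]
  after spin to 73 tool [-0.2 14.   3.2]
  after spin to 253 tool [ 0.8 14.2 -2.3]
lid side 764 [-0.023   0.0988] 176.18970909211671 theta 0.067
lid top 783 [-0.0123  0.0983] 174.42690719714793 theta 0.097
```

{"name": "jog_arm", "arguments": {
  "steps": [-1,0,8,0,0,-1,0,8,0,0,-1,0,8,0,0]
}}

```text
time_s: 61.4
position: [0.5124, -0.0739, 0.0896]
tool_rot: [-0.554, 0.583, 0.421, -0.419]
contact_force: [-31.7, 6.6, 67.5]
width: 0.0001
```

```bash
python3 - <<'E'
from h import *
nav(box(0,-.076,.091),72.9)
lid()
E
```

```text
t 61.4 pos [ 0.5124 -0.0739  0.0896] xyaw 72.9 q [-0.19 -0.14  1.71 -0.03  1.54 -1.46] F [-31.7   6.6  67.5] w 0.0001 down [ 0.028 -0.031 -0.999]
  spin world 0.0 deg -> tool spin -0.000 rad (sign by y axis), q6 approx -1.46/-1.46
  spin world -180.0 deg -> tool spin 3.141 rad (sign by y axis), q6 approx -4.61/1.68
  shift world [-3.8  1.2  1.4] tool now [ 0.  -1.6  3.9]
  after spin to 73 tool [ 0.  -1.6  3.9]
  after spin to 253 tool [-0.1 -1.3 -4.1]
lid side 846 [-0.018   0.0907] 0.8652733184740384 theta 3.126
lid top 802 [-0.0103  0.0911] 179.52461964026284 theta 0.008
```

The lid is home (θ≈0). The force jumped as it snapped, so I'm backing off.

{"name": "jog_arm", "arguments": {
  "steps": [-1,0,-3,0,0,-1,0,-5,0,0,-1,0,-10,0,0,-1,0,-12,0,0,-1,0,-12,0,0,-1,0,-12,0,0,-1,0,-12,0,0,-1,0,-12,0,0,-1,0,0,0,0]
}}

```text
time_s: 62.4
position: [0.5103, -0.0702, 0.1757]
tool_rot: [-0.553, 0.583, 0.423, -0.418]
contact_force: [0.4, -0.7, -0.1]
width: 0.0001
```

```bash
python3 - <<'E'
from h import *
nav(box(0,-.154,.16),-17.1)
lid()
s=cap('side');cv2.imwrite('pics/s25.png',cv2.resize(s['image'][140:300,260:400,::-1],None,fx=3.7,fy=3.7,interpolation=cv2.INTER_CUBIC))
E
```

```text
t 62.4 pos [ 0.5103 -0.0702  0.1757] xyaw 73.0 q [-0.19 -0.17  1.59 -0.02  1.69 -1.46] F [ 0.4 -0.7 -0.1] w 0.0001 down [ 0.03  -0.03  -0.999]
  spin world -90.1 deg -> tool spin 1.572 rad (sign by y axis), q6 approx -3.04/0.11
  spin world 89.9 deg -> tool spin -1.570 rad (sign by y axis), q6 approx 0.11/-3.03
  shift world [-24.7 -77.  -15.7] tool now [-80.5  17.2   1.7]
  after spin to -17 tool [ -0.7  18.7 -80.2]
  after spin to 163 tool [ 1.3 12.5 81.4]
lid side 912 [-0.014   0.0911] 0.7563224166911198 theta 3.128
lid top 713 [-0.0171  0.0914] 179.64479574153205 theta 0.006
```

View pics/s25.png

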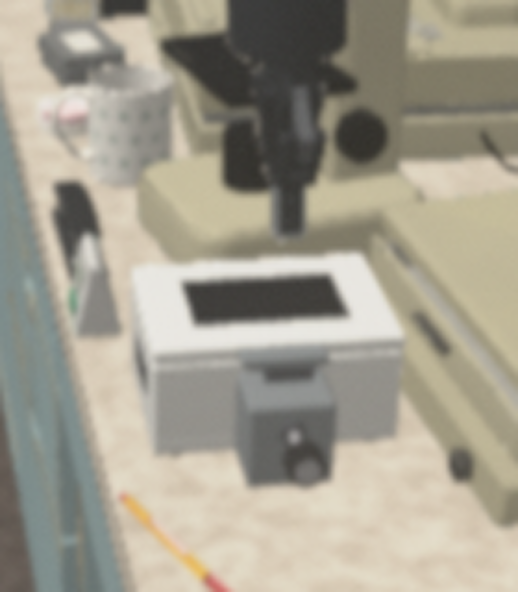

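{"name": "jog_arm", "arguments": {
  "steps": [0,-15,0,0,0,0,-20,0,0,0,0,-20,0,0,0,0,-18,0,0,0,0,-7,0,0,0.1,0,0,0,0,0.14,0,0,0,0,0.14,0,0,0,0,0.14,0,0,0,0,0.14,0,0,0,0,0.14,0,0,0,0,0.14,0,0,0,0,0.14,0,0,0,0,0.14,0,0,0,0,0.14,0,0,0,0,0.14,0,0,0,0,0.07,0,0,0,0,0]
}}

```text
time_s: 64.25
position: [0.4718, -0.1637, 0.1589]
tool_rot: [-0.685, 0.705, -0.128, 0.131]
contact_force: [-0.3, 0.1, 0.0]
width: 0.0427
```

```bash
python3 - <<'E'
from h import *
nav(box(0,-.154,.12),-17.1)
E
```

```text
t 64.2 pos [ 0.4718 -0.1637  0.1589] xyaw -21.2 q [-0.38 -0.19  1.63 -0.03  1.69 -0.02] F [-0.3  0.1  0. ] w 0.0427 down [-0.001 -0.027 -1.   ]
  spin world 4.1 deg -> tool spin -0.071 rad (sign by y axis), q6 approx 0.05/-0.09
  spin world -175.9 deg -> tool spin 3.071 rad (sign by y axis), q6 approx -3.09/3.05
  shift world [ 13.8  16.5 -38.9] tool now [ 6.6 38.4 21.4]
  after spin to -17 tool [ 8.  38.5 20.9]
  after spin to 163 tool [ -8.7  39.3 -18.8]
```

{"name": "jog_arm", "arguments": {
  "steps": [0,4,6,10,-0.071,0,4,10,11,0,0,0,10,0,0,0,0,10,0,0,0,0,5,0,0,0,0,0,0,0]
}}

```text
time_s: 64.85
position: [0.4842, -0.149, 0.1117]
tool_rot: [-0.69, 0.709, -0.105, 0.103]
contact_force: [-0.1, -0.1, 0.6]
width: 0.0426
```

```bash
python3 - <<'E'
from h import *
nav(box(0,-.156,.034),-17.1)
s=cap('side');cv2.imwrite('pics/s26.png',cv2.resize(s['image'][140:300,260:400,::-1],None,fx=3.7,fy=3.7,interpolation=cv2.INTER_CUBIC))
E
```

```text
t 64.8 pos [ 0.4842 -0.149   0.1117] xyaw -16.9 q [-0.35 -0.15  1.68 -0.03  1.61 -0.05] F [-0.1 -0.1  0.6] w 0.0426 down [-0.006 -0.027 -1.   ]
  spin world -0.2 deg -> tool spin 0.003 rad (sign by y axis), q6 approx -0.06/-0.05
  spin world 179.8 deg -> tool spin -3.138 rad (sign by y axis), q6 approx 3.09/-3.19
  shift world [  0.9  -0.1 -77.7] tool now [ 0.7 77.7  2.3]
  after spin to -17 tool [ 0.7 77.7  2.3]
  after spin to 163 tool [-1.  77.7  2. ]
```

View pics/s26.png

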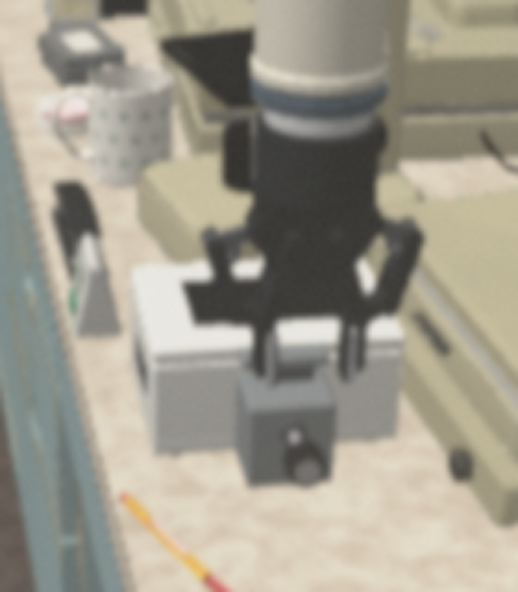

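{"name": "jog_arm", "arguments": {
  "steps": [0,0,8,1,0,0,0,10,1,0,0,0,10,0,0,0,0,10,0,0,0,0,10,0,0,0,0,10,0,0,0,0,10,0,0,0,0,4,0,0,0,0,0,0,0]
}}

```text
time_s: 65.8
position: [0.4842, -0.1494, 0.0336]
tool_rot: [-0.689, 0.709, -0.105, 0.104]
contact_force: [-0.0, 0.2, -1.4]
width: 0.0428
```

```bash
python3 - <<'E'
from h import *
nav(box(0,-.156,.034),-17.1)
E
```

```text
t 65.8 pos [ 0.4842 -0.1494  0.0336] xyaw -17.0 q [-0.35 -0.11  1.78 -0.03  1.46 -0.05] F [-0.   0.2 -1.4] w 0.0428 down [-0.006 -0.027 -1.   ]
  spin world -0.1 deg -> tool spin 0.003 rad (sign by y axis), q6 approx -0.05/-0.05
  spin world 179.9 deg -> tool spin -3.139 rad (sign by y axis), q6 approx 3.09/-3.19
  shift world [0.8 0.3 0.4] tool now [ 0.7 -0.4  0.5]
  after spin to -17 tool [ 0.7 -0.4  0.5]
  after spin to 163 tool [-0.7 -0.4 -0.5]
```

Close on the knob, then pull in small steps.

{"name": "jog_arm", "arguments": {
  "steps": [-1,0,0,0,0,-1,0,0,0,0,-1,0,0,0,0,-1,0,0,0,0,-1,0,0,-4,0,-1,0,0,-4,0,-1,0,0,-4,0]
}}

```text
time_s: 66.5
position: [0.4838, -0.1552, 0.0341]
tool_rot: [-0.694, 0.705, -0.102, 0.104]
contact_force: [5.4, 9.9, -3.6]
width: 0.0241
```

```bash
python3 - <<'E'
from h import *
p=bot.sense()['position'][:2]-C;print('box',p@ex,p@ey)
nav(box(0,-.176,.034),-17.1)
E
```

```text
box 0.0006499350820226259 -0.16222764365617487
t 66.5 pos [ 0.4838 -0.1552  0.0341] xyaw -16.7 q [-0.37 -0.11  1.78 -0.01  1.46 -0.07] F [ 5.4  9.9 -3.6] w 0.0241 down [ 0.001 -0.015 -1.   ]
  spin world -0.4 deg -> tool spin 0.007 rad (sign by y axis), q6 approx -0.08/-0.07
  spin world 179.6 deg -> tool spin -3.135 rad (sign by y axis), q6 approx 3.06/-3.21
  shift world [ -4.7 -13.   -0.1] tool now [ -0.7   0.3 -13.8]
  after spin to -17 tool [ -0.7   0.3 -13.8]
  after spin to 163 tool [ 0.6 -0.1 13.8]
```

{"name": "jog_arm", "arguments": {
  "steps": [-1,0,0,-4,0,-1,0,0,-3,0]
}}

```text
time_s: 66.7
position: [0.4831, -0.1576, 0.0341]
tool_rot: [-0.698, 0.702, -0.1, 0.104]
contact_force: [4.8, 9.8, -4.3]
width: 0.0243
```

```bash
python3 - <<'E'
from h import *
p=bot.sense()['position'][:2]-C;print('box',p@ex,p@ey)
nav(box(0,-.176,.034),-17.1)
E
```

```text
box 0.0007040516968204933 -0.16468404822462868
t 66.7 pos [ 0.4831 -0.1576  0.0341] xyaw -16.6 q [-0.38 -0.11  1.78 -0.    1.46 -0.09] F [ 4.8  9.8 -4.3] w 0.0243 down [ 0.004 -0.006 -1.   ]
  spin world -0.5 deg -> tool spin 0.009 rad (sign by y axis), q6 approx -0.10/-0.08
  spin world 179.5 deg -> tool spin -3.133 rad (sign by y axis), q6 approx 3.04/-3.22
  shift world [ -4.  -10.6  -0.1] tool now [ -0.8   0.1 -11.3]
  after spin to -17 tool [ -0.7   0.1 -11.3]
  after spin to 163 tool [ 0.7  0.  11.3]
```

{"name": "jog_arm", "arguments": {
  "steps": [-1,0,0,-5,0,-1,0,0,-3,0]
}}

```text
time_s: 66.9
position: [0.481, -0.1647, 0.0341]
tool_rot: [-0.698, 0.701, -0.1, 0.104]
contact_force: [1.1, -3.1, -2.8]
width: 0.0238
```

```bash
python3 - <<'E'
from h import *
p=bot.sense()['position'][:2]-C;print('box',p@ex,p@ey)
nav(box(0,-.176,.034),-17.1)
E
```

```text
box 0.0007284914167513604 -0.17212145033593187
t 66.9 pos [ 0.481  -0.1647  0.0341] xyaw -16.5 q [-0.4  -0.11  1.78 -0.    1.46 -0.11] F [ 1.1 -3.1 -2.8] w 0.0238 down [ 0.005 -0.005 -1.   ]
  spin world -0.6 deg -> tool spin 0.010 rad (sign by y axis), q6 approx -0.12/-0.10
  spin world 179.4 deg -> tool spin -3.132 rad (sign by y axis), q6 approx 3.03/-3.24
  shift world [-1.8 -3.5 -0.1] tool now [-0.8  0.1 -3.9]
  after spin to -17 tool [-0.7  0.1 -3.9]
  after spin to 163 tool [0.7 0.1 3.9]
```

{"name": "jog_arm", "arguments": {
  "steps": [-1,0,0,-3,0,-1,0,0,0,0,0,0,0,0,0,0,0,0,0,0,0,0,0,0,0,0,0,-6,0,0,0,0,-10,0,0,0,0,-12,0,0,0,0,-14,0,0,0,0,-14,0,0,0,0,-14,0,0,0,0,-14,0,0,0,0,-14,0,0,0,0,-14,0,0,0,0,-14,0,0,0,0,-14,0,0,0,0,0,0,0]
}}

```text
time_s: 68.6
position: [0.4798, -0.1682, 0.192]
tool_rot: [-0.697, 0.702, -0.098, 0.106]
contact_force: [0.9, -0.8, 0.1]
width: 0.0425
```

```bash
python3 - <<'E'
from h import *
nav(None); lid()
for n in('side','top'):
    P=pts(cap(n))
    X=(P[...,:2]-C)@ex;Y=(P[...,:2]-C)@ey;Z=P[...,2]
    k=(Z>.056)&(Z<.068)&(abs(X)<.02)&(Y<-.125)&(Y>-.22)
    if k.any(): print(n,'knob Y',Y[k].min(),Y[k].mean(),k.sum())
s=cap('side');cv2.imwrite('pics/s27.png',s['image'][:,:,::-1])
t=cap('top');cv2.imwrite('pics/t27.png',t['image'][:,:,::-1])
E
```

```text
t 68.6 pos [ 0.4798 -0.1682  0.192 ] xyaw -16.6 q [-0.4  -0.17  1.56 -0.    1.74 -0.11] F [ 0.9 -0.8  0.1] w 0.0425 down [ 0.01  -0.008 -1.   ]
lid side 900 [-0.0153  0.0911] 0.6908855272407379 theta 3.130
lid top 1868 [-0.0001  0.0915] 179.77805942720673 theta 0.004
side knob Y -0.18864683811658456 -0.1781383636084112 54
top knob Y -0.1634392912511193 -0.14991869707229583 2
```

View pics/s27.png

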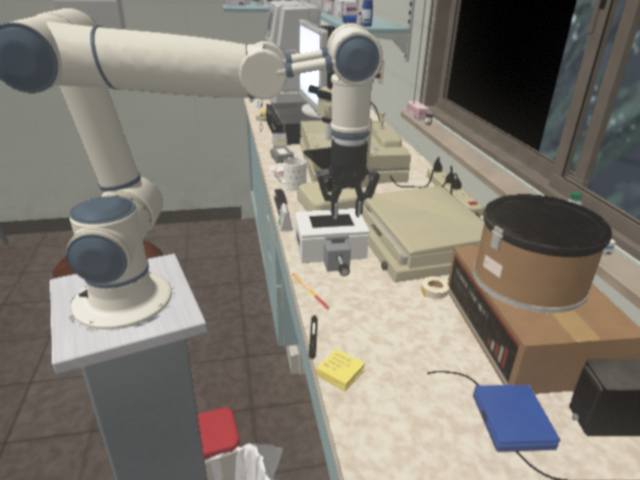

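View pics/t27.png

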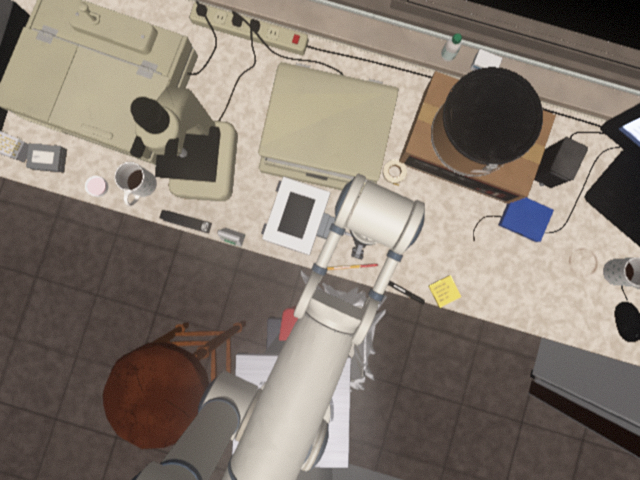

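```bash
python3 -c "
from plant import bot
print(bot.hand_in())"
```

```text
the job is handed in; nothing more can be done
None
```

The job is done and handed in at about 69 s. I pushed the selector rod fully in first and put the three forceps I found on the worktop into the chamber. I then shut the lid, pressed it home and pulled the rod out to its middle click.

**Last checks before handing in**
- **Forceps:** just before the lid was shut, all three lay flat on the chamber floor. Nothing was left on the worktop.
- **Lid:** fully home at about 0 rad, within 0.01. The two cameras differed by about 1° in tilt.
- **Rod:** the knob is back where the side camera saw it at the start, at the middle click. The top camera's view of it was blocked by the arm.
- **Everything else:** the other items on the worktop looked unmoved, and the gripper was clear of everything.

**What did not go cleanly**
- While I was placing the first forceps, the gripper body brushed the open lid with about 3 N. That pushed the lid back to about 1.9 rad, its limit.
- After the third drop, one forceps was standing on its edge. I tipped it flat with a fingertip and checked it again.
- When the lid snapped home, the force at the closed fingertips rose to about 75 N for a moment. That is below the 120 N wrist limit, and I took the 40 N limit to apply only to the arm and gripper body.

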